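# Lift a feeding egg with the tongs

## Task

It is the tegu's feeding time and its egg must not be handled: pick up the stainless tongs from the counter, close their jaws on the brown egg in the wooden rack and lift it out, well clear of the rack (about 10 cm up), without crushing or dropping it. Only the tongs may touch the egg; leave the white eggs in their holes and the other things on the counter where they are. Finish while still holding the egg up in the tongs: do not put anything down or let go.

Things in the scene. Friction and masses are not known exactly. Their poses are not given: they have to be found in the camera images.
- tongs: Sprung stainless kitchen tongs, 236 mm from pivot to jaw tips, 112 g, 24 mm tall, lying with both arms side by side (they close in a horizontal plane, always alike). Origin under the pivot at the closed end, at the underside; x along the middle line to the jaws, y to the left arm, z up. A spring holds them open; nothing locks. A small pull ring sticks out 30 mm behind the pivot.
- tongs_grip (a point): Where to grip (near the balance point): on the middle line, 105 mm ahead of the pivot, 12 mm above the underside. The arms are 58 mm wide over their outsides here when open, near parallel from 65 to 135 mm ahead of the pivot. Squeezing takes 4 N at first, 7 N when the jaws are 36 mm apart. Width here 58, 50, 40 mm = 72, 55, 36 mm between the jaws.
- tongs_jaw (a point): Middle point between the two jaws, on the middle line, 212 mm ahead of the pivot (107 mm ahead of tongs_grip), 12 mm above the underside. The flat of each jaw is 24 mm long and 24 mm tall, upright; its front and rear edges are bent 4 mm inwards, so that the pair is cupped.
- tong_left: Left arm and jaw of the tongs (on the tongs' +y side). Origin and axes as tongs, but turning about the pivot by up to 0.14 rad (towards -y) as it closes.
- tong_right: Right arm and jaw of the tongs (on the tongs' -y side). Origin and axes as tongs, but turning about the pivot by up to 0.14 rad (towards +y) as it closes.
- rack: Fixed wooden egg rack, a board 80 mm (x) by 230 mm (y) whose top is 32 mm above the counter, with three 18 mm holes in a row along y, 75 mm apart, in each of which an egg stands. Origin under its centre at counter level; x across the row, y along it.
- egg_brown: The brown egg to be lifted: 36 mm across at its thickest, 45 mm tall, about 34 g, standing on its blunt end in one of the rack's three holes. Origin at its lower end. A jaw presses it with about half of what the fingers squeeze with at tongs_grip beyond the spring; its shell stands up to 50 N from a jaw (20 to 60 N of squeeze is plenty and safe).
- egg_brown_mid (a point): Middle of the thickest part of the brown egg, 18 mm above its lower end and about 48 mm above the counter while it stands in the rack (16 mm above the rack's top).
- egg_white1: A white egg, same shape and size, in another hole of the rack. To be left there.
- egg_white2: A white egg, same shape and size, in the third hole of the rack. To be left there.
- jar: Closed amber glass jar, 72 mm across, 105 mm tall. Bystander. Origin under its centre.
- hide: Round green plastic reptile hide, a dome 130 mm across, 62 mm tall. Bystander. Origin under its centre.
- tile: Slate basking tile 120 x 180 x 12 mm. Bystander. Origin under its centre.
- dish: Low terracotta-coloured water dish, 110 mm across, 32 mm tall. Bystander. Origin under its centre.
- tub: White supplement tub with a green cap, 72 mm across, 85 mm tall. Bystander. Origin under its centre.
Mind the look-alikes: they are no part of the job. There is more than one size of the egg_brown; the job needs the smaller.

How it is judged:
By the outcome, as a careful person would: the job done as asked, in the order asked, and still so for the second after the job is handed in, while the arm keeps its last pose, push and grip.
It also fails if it takes over 42 s, if anything falls off the work surface, if the arm or the gripper's body presses on something with over 40 N, if the wrist force passes 120 N, or if a joint passes its speed limit or range.

## Robot

A 7-joint arm with a two-finger parallel gripper is mounted at the origin on the work surface. World frame = base frame: x ahead of the robot, y to its left, z up, the work surface at z = 0. Lengths are in m, angles in rad, forces in N, time in s.
With the tool pointing down it reaches from about 0.425 to 0.925 m from the base axis. Payload 6.8 kg.
Tool frame: the origin (TCP) lies midway between the tips of the shut fingers; the grasp point (between the pads) lies 19 mm behind it (ctrl.grip_depth is the distance from the TCP to the grasp point, in m); z points along the fingers, y is the direction in which the jaws open and shut (so a half turn about z gives the same grasp; the last joint's range is limited). The gripper opens to 85 mm and grips with 20 to 120 N. Pads are 22 mm wide; open, the fingers measure 114 mm over their backs; the gripper's body (76 mm by 85 mm) begins 54 mm behind the grasp point. The pads swing forward as they close: fully open they stand 13 mm farther back than shut.
Start: joints at [-1.3, 0.477, 0.022, 1.555, -0.011, 1.109, -0.083], TCP at [0.25, 0.627, 0.231] pointing down, gripper open.
Joint ranges: [-2.96, 2.96], [-0.34, 2.1], [-1.41, 1.46], [0.24, 2.44], [-1.37, 4.51], [0.17, 1.92], [-2.96, 2.96]. Speed limits (rad/s): [2.39, 2.39, 3.14, 3.14, 3.14, 3.14, 3.14].

## Interface

Orientations are given as a unit quaternion [w, x, y, z].
In Python, from plant import ctrl, read_camera, camera_info gives the robot as it stands.
- The arm moves only by the shell command python3 -m handwheel 'ROWS' [FORCE]. ROWS is text: rows parted by semicolons, each of 7 numbers parted by spaces: the turn, a rotation vector about the tool's x, y, z in degrees, then the shift along the tool's x, y, z in mm, then the finger opening in mm, from 0 to 85.4. A call has 1 to 5 rows; each row is the pose to reach, as a shift and turn from the pose commanded when the call began, along the tool's axes at that moment; what a row does not reach only later rows make up. A row lasts 1/12 s, in which the tool goes at most 41.7 mm and 7.16 degrees, less where a joint would pass 70% of its speed; a pose out of reach is approached as far as the arm can. A call with a gripper value outside its range is refused whole. The fingers move at their own pace and stop on an object; FORCE is the grip in N (left out, the last holds). Time passes only in rows, so rows that repeat a pose let the fingers close. It gives the time, the measured TCP pose, the force and the opening at its end, in the units of the state.
- ctrl.sense(): the state, without advancing time (a new reading comes with each control period).
- read_camera(name): name is "scene" or "top"; returns (picture, depth): 384x512x3 uint8, blue, green, red; 384x512 float32, m along the optical axis (not along the pixel's ray), 0 where there is no reading.
- camera_info(name): a dict with "fovy" (degrees; the focal length in pixels is half the picture's height over the tangent of half this angle, whatever the lens; pixels are square), "cx", "cy" (the principal point, pixels), "D" ([k1, k2, p1, p2, k3] as OpenCV has them; the pictures are not rectified), "view" (4x4, takes a point from world to camera coordinates). Camera axes: x right, y down, z forward; pixel columns grow to the right and rows downward; lengths in m; the calibration is good to about 2 mm. A picture is of the moment at which its call begins. camera_info takes no time and is no camera call.
- ctrl.job_done(): hands the job in, once; it reports no verdict.
The state is a dict: "t": time; "q": joint angles; "qd": joint speeds; "tau": joint torques, N m; "ee_pos": TCP position; "tool_rot": TCP orientation; "wrist_force": force on the tool from outside, world axes, zero at the start; "wrist_torque": the same for the moment, N m; "grip_width": finger opening in m.
Only numpy, scipy, OpenCV 4.12 (cv2) and the standard library are available. Lean on these libraries where they do the work, as an engineer would, in place of code of your own. Each camera call takes 0.05 s, during which the arm holds its last target.

## Working session

There is one attempt and no reset: what is moved stays moved. The work goes in short steps, Python scripts to look and compute and a shell command to move; the robot and the scene stay as the last step left them, time stands still between calls to the robot, and variables do not carry over. Pictures are saved under pics/ and viewed, and the job is handed in when it is done.

```bash
ls; mkdir -p pics
python3 - <<'E'
from plant import ctrl, read_camera, camera_info
import cv2,numpy as np
for n in("scene","top"):
    im,d=read_camera(n); cv2.imwrite(f"pics/{n}0.png",im); np.save(f"{n}0.npy",d)
    i=camera_info(n); print(n,i)
s=ctrl.sense(); print(s)
E
```

```text
pics
scene {'fovy': 43.722681417839205, 'cx': 260.66511744438344, 'cy': 187.9987857968627, 'D': array([-0.01942353,  0.        ,  0.        ,  0.        ,  0.        ]), 'view': array([[ 0.257066  ,  0.96630027, -0.01344868, -0.13333613],
       [ 0.5165076 , -0.14914245, -0.84319418, -0.23224926],
       [-0.81678453,  0.2098102 , -0.53744088,  2.05621535],
       [ 0.        ,  0.        ,  0.        ,  1.        ]])}
top {'fovy': 48.13660891963737, 'cx': 250.3994363772954, 'cy': 189.86626073794517, 'D': array([-0.0014283,  0.       ,  0.       ,  0.       ,  0.       ]), 'view': array([[ 0.04337773, -0.99903954, -0.00619408, -0.04425317],
       [-0.97114656, -0.04070972, -0.23498313,  0.60087652],
       [ 0.23450527,  0.01620839, -0.97197971,  1.32826143],
       [ 0.        ,  0.        ,  0.        ,  1.        ]])}
{'t': 0.1, 'q': array([-1.30010938,  0.47770229,  0.02231502,  1.55630644, -0.01149458,
        1.10930794, -0.08309839]), 'qd': array([ 5.07558288e-04, -1.48426764e-03,  1.66127507e-03, -7.69337119e-05,
       -2.69202261e-04, -6.03590605e-04,  2.50875301e-03]), 'tau': array([ 5.23297233e-03, -5.97767222e+01,  1.61427397e+00, -2.81953579e+01,
        1.29199092e-02,  5.03314252e-03, -1.69508439e-05]), 'ee_pos': array([0.24941486, 0.62667776, 0.23045205]), 'tool_rot': array([-9.73152751e-05,  1.88239087e-01,  9.82122909e-01, -7.92188267e-04]), 'wrist_force': array([-0.52305527,  0.19588453,  0.67859251]), 'wrist_torque': array([-0.05150515,  0.01570452, -0.00572976]), 'grip_width': 0.0849994856794516}
```

View pics/scene0.png

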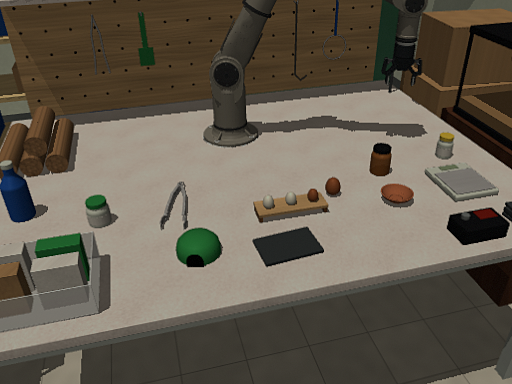

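View pics/top0.png

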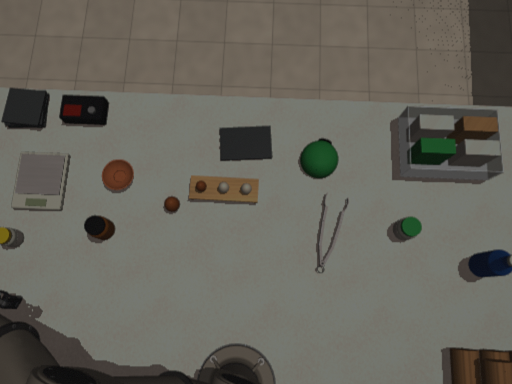

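The top view shows the tongs with their pivot near (320,269) and jaws near (323,197) and (346,202). The rack is at (224,189). There are two brown eggs: one in the rack at (201,186), and a loose one on the counter at (172,204). The one in the rack fits the description, since it is smaller and stands in a hole. I'll confirm this with an enlarged crop and measurements.

```bash
cat > h.py <<'E'
import cv2,numpy as np
from plant import ctrl, read_camera, camera_info
def K(n):
    i=camera_info(n); f=192/np.tan(np.radians(i["fovy"])/2)
    return np.array([[f,0,i["cx"]],[0,f,i["cy"]],[0,0,1]]),i["D"],i["view"]
def rays(n,uv):
    k,D,V=K(n); p=cv2.undistortPoints(np.array(uv,float).reshape(-1,1,2),k,D).reshape(-1,2)
    return np.c_[p,np.ones(len(p))],V
def dep(n,uv,d):   # world from depth
    r,V=rays(n,uv); uv=np.array(uv).reshape(-1,2)
    z=d[uv[:,1].astype(int),uv[:,0].astype(int)]
    return (r*z[:,None]-V[:3,3])@V[:3,:3]
def onz(n,uv,z):
    r,V=rays(n,uv); c=-V[:3,:3].T@V[:3,3]; w=r@V[:3,:3]
    return c+w*((z-c[2])/w[:,2])[:,None]
def proj(n,P):
    k,D,V=K(n); return cv2.projectPoints(np.array(P,float).reshape(-1,1,3),cv2.Rodrigues(V[:3,:3])[0],V[:3,3],k,D)[0].reshape(-1,2)
def cloud(n,d):
    v,u=np.mgrid[0:384,0:512]; uv=np.c_[u.ravel(),v.ravel()]
    return dep(n,uv,d).reshape(384,512,3)
E
python3 - <<'E'
from h import *
im=cv2.imread("pics/top0.png"); s=cv2.imread("pics/scene0.png")
a=cv2.resize(im[160:280,150:360],None,fx=3.7,fy=3.7,interpolation=cv2.INTER_CUBIC)
cv2.imwrite("pics/cropt.png",a)
b=cv2.resize(s[170:230,150:350],None,fx=4,fy=4,interpolation=cv2.INTER_CUBIC); cv2.imwrite("pics/crops.png",b)
d=np.load("top0.npy"); c=cloud("top",d)
hsv=cv2.cvtColor(im,cv2.COLOR_BGR2HSV)
for name,(x,y,w,h) in dict(rackegg=(190,176,24,22),loose=(162,194,20,20)).items():
    p=c[y:y+h,x:x+w].reshape(-1,3); print(name,p[:,2].max(), p[p[:,2]>p[:,2].max()-.01].mean(0))
for name,(x,y,w,h) in dict(tongs=(310,190,45,86),rack=(185,172,80,36)).items():
    p=c[y:y+h,x:x+w]; m=p[...,2]>.012; q=p[m]; print(name,m.sum(),q.min(0),q.max(0),np.percentile(q[:,2],[5,50,95]))
E
```

```text
rackegg 1.4319649040819926 [ 0.27397446 -0.04127813  1.4319649 ]
loose 1.4319649040819926 [ 0.27397446 -0.04127813  1.4319649 ]
tongs 430 [ 0.27397446 -0.34617258  0.01207057] [ 0.61744037 -0.04127813  1.4319649 ] [0.01527391 0.02351967 0.03001998]
rack 1638 [ 0.27397446 -0.04298787  0.01278648] [0.65840129 0.18718992 1.4319649 ] [0.02777203 0.03373544 0.0713786 ]
```

View pics/cropt.png

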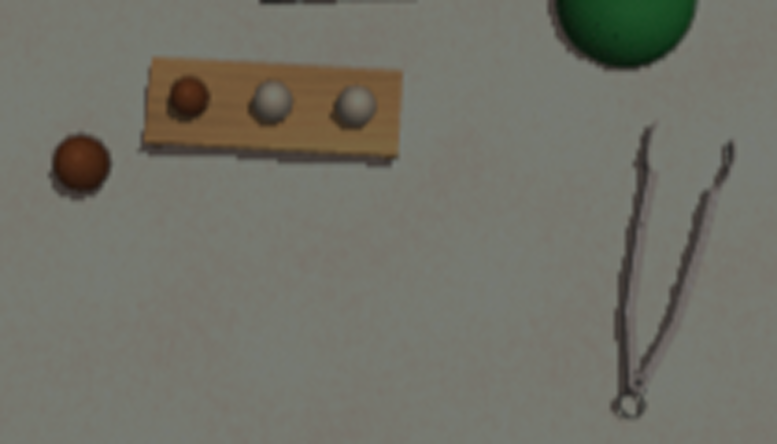

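View pics/crops.png

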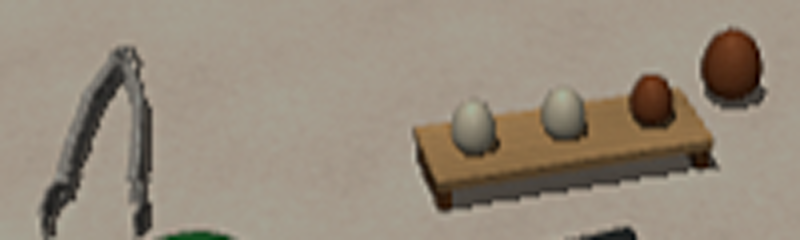

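The crops confirm the target: the rack's brown egg, in the +y end hole, is the size of the white eggs, and the loose one is clearly larger. Next I'll measure the tongs and the rack.

Run:
```python
from h import *
from scipy.optimize import least_squares
d=np.load("top0.npy"); c=cloud("top",d); ok=d>0
P=c[188:278,308:356]; m=ok[188:278,308:356]&(P[...,2]>.014)&(P[...,2]<.05)
q=P[m]; print(len(q)); 
# model skeleton (top edge) polyline of each arm in tongs frame, mm
A=np.array([[0,5],[65,28],[135,28],[190,36],[224,37],[236,36]])/1e3
def samp(A):
    out=[]
    for a,b in zip(A[:-1],A[1:]): out.append(a+(b-a)*np.linspace(0,1,30)[:,None])
    return np.vstack(out)
L=samp(A); R=L*[1,-1]; t=np.linspace(0,6.28,20); ring=np.c_[-15+15*np.cos(t),6*np.sin(t)]/1e3
M=np.vstack([L,R,ring])
from scipy.spatial import cKDTree
def res(p):
    x,y,a=p; Rm=np.array([[np.cos(a),-np.sin(a)],[np.sin(a),np.cos(a)]])
    W=M@Rm.T+[x,y]; 
    return np.r_[cKDTree(W).query(q[:,:2])[0],cKDTree(q[:,:2]).query(W)[0]]
g=onz("top",[[320,264],[335,200]],.02); v=g[1]-g[0]
for ex in [0]:
    r=least_squares(res,[g[0,0],g[0,1],np.arctan2(v[1],v[0])],loss="soft_l1",f_scale=.003); print(r.x,np.degrees(r.x[2]),np.sqrt(np.mean(r.fun**2)))
x,y,a=r.x; Rm=np.array([[np.cos(a),-np.sin(a)],[np.sin(a),np.cos(a)]])
W=M@Rm.T+[x,y]; np.save("tongs.npy",r.x)
ql=(q[:,:2]-[x,y])@Rm*1e3
for lo in range(-30,240,15):
    k=(ql[:,0]>=lo)&(ql[:,0]<lo+15); 
    if k.any(): 
        l=ql[k&(ql[:,1]>0),1]; rr=ql[k&(ql[:,1]<=0),1]; print(lo,k.sum(),l.mean().round(1) if len(l) else None, rr.mean().round(1) if len(rr) else None, q[k,2].max().round(3))
pics=[]
for n,(x0,y0,w,h),f in(("top",(300,180,70,100),6),("scene",(150,170,50,70),8)):
    im=cv2.imread(f"pics/{n}0.png")[y0:y0+h,x0:x0+w]; im=cv2.resize(im,None,fx=f,fy=f)
    for z,col in((.024,(0,0,255)),(0,(0,255,0))):
        for u in proj(n,np.c_[W,np.full(len(W),z)]): cv2.circle(im,tuple(int(e) for e in (u+.5-[x0,y0])*f),1,col,-1)
    pics.append(cv2.resize(im,(370,560)))
cv2.imwrite("pics/fit.png",np.hstack(pics))
# rack
P=c[165:215,180:270]; m=ok[165:215,180:270]&(P[...,2]>.026)&(P[...,2]<.037)
rk=P[m]; rect=cv2.minAreaRect((rk[:,:2]*1000).astype(np.float32)); print("rack",rect,np.median(rk[:,2]))
for n,(u,v) in dict(b=(201,186),w1=(223,187.5),w2=(246,189)).items():
    e=P[ok[165:215,180:270]&(P[...,2]>.05)]; g=onz("top",[[u,v]],.06)[0]
    e=e[np.hypot(*(e[:,:2]-g[:2]).T)<.025]; print(n,e.mean(0),e[:,:2].min(0),e[:,:2].max(0),e[:,2].max(),len(e))
```

```text
403
[ 0.38493906 -0.26028462 -0.22047578] -12.632331720610603 0.003367638907794914
-30 4 10.0 -9.0 0.016
-15 22 4.6 -3.8 0.031
0 32 6.3 -7.7 0.029
15 30 12.7 -11.4 0.032
30 27 15.8 -16.2 0.03
45 27 20.0 -19.4 0.029
60 27 22.0 -21.8 0.031
75 29 23.0 -23.2 0.029
90 24 23.5 -25.0 0.03
105 24 26.1 -26.0 0.03
120 29 26.8 -27.0 0.029
135 28 28.0 -28.2 0.029
150 25 28.2 -28.3 0.03
165 27 28.2 -28.7 0.027
180 17 33.1 -32.4 0.028
195 12 37.0 -36.8 0.028
210 11 38.1 -38.4 0.029
225 6 35.7 -35.1 0.028
rack ((614.7733154296875, 72.25401306152344), (230.2921142578125, 81.86245727539062), 89.37030792236328) 0.03250105853974947
b [0.61252913 0.14517642 0.06646881] [0.59813443 0.13130107] [0.63177952 0.16203711] 0.08056270356759769 89
w1 [0.61102717 0.07054876 0.06616317] [0.59649131 0.05534549] [0.62804299 0.08918038] 0.07879985933664645 90
w2 [ 0.60996345 -0.00327541  0.06637082] [ 0.59569415 -0.02020503] [0.62768203 0.01299086] 0.07804233685939385 92
```

View pics/fit.png

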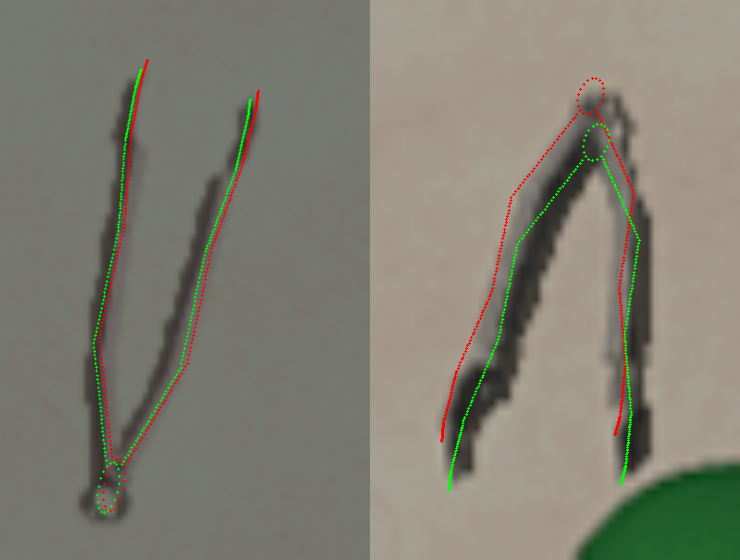

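The fit does not line up with the picture: it sits too far toward -y in both views. I'll check whether depth and colour are registered, using the rack and the eggs.

Run:
```python
from h import *
d=np.load("top0.npy"); c=cloud("top",d)
print(proj("top",c[186,201]),c[186,201])
im=cv2.imread("pics/top0.png")
x0,y0,w,h,f=160,165,200,115,4
hz=np.clip(c[...,2]/.08,0,1)*255
edge=cv2.Canny(np.where(c[...,2]>.012,255,0).astype(np.uint8),50,100)
a=cv2.resize(im[y0:y0+h,x0:x0+w],None,fx=f,fy=f)
mask=((c[...,2]>.014)&(c[...,2]<.2)).astype(np.uint8)
mm=cv2.resize(mask[y0:y0+h,x0:x0+w],None,fx=f,fy=f,interpolation=cv2.INTER_NEAREST)
cs,_=cv2.findContours(mm,cv2.RETR_EXTERNAL,cv2.CHAIN_APPROX_NONE)
cv2.drawContours(a,cs,-1,(0,0,255),1); cv2.imwrite("pics/reg.png",a)
# table z stats
for (u,v) in((280,230),(180,240),(300,180),(390,170)): print(c[v-3:v+3,u-3:u+3,2].mean())
ds=np.load("scene0.npy"); cs=cloud("scene",ds)
for (u,v) in((290,240),(240,170),(120,180),(350,230)): print("s",cs[v-3:v+3,u-3:u+3,2].mean())
```

```text
[[201. 186.]] [0.60902082 0.14348406 0.06909115]
0.001517389570208732
0.0008042048565588296
0.0013826616630101733
-1.280812471874621e-06
s 0.012870550747481425
s -0.0008884146926818222
s 0.023158486034382614
s 0.0013038686908984239
```

View pics/reg.png

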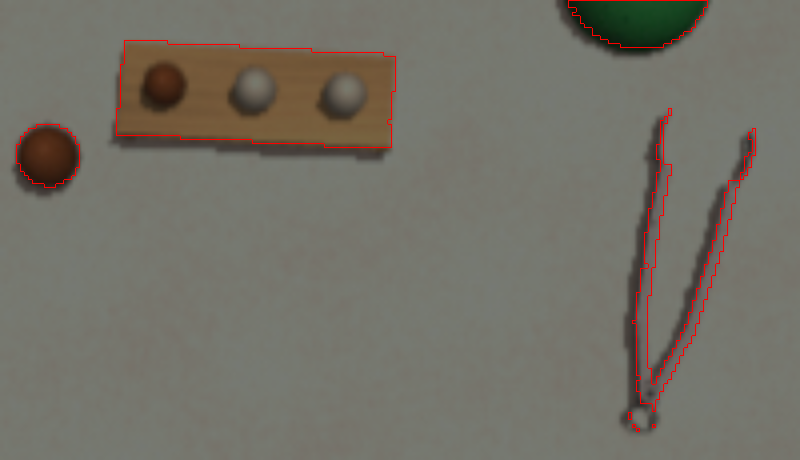

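Depth and colour are registered. The dark strip beside the tongs is only their shadow, so the depth fit stands and the tongs come out symmetric. I'll write a helper that converts a target pose into tool-axis shifts.

```bash
cat >> h.py <<'E'
from scipy.spatial.transform import Rotation as Ro
def goto(pos,yaw,):   # tool down, tool y axis at world angle yaw+90deg (tongs yaw)
    s=ctrl.sense(); q=s["tool_rot"]; R0=Ro.from_quat([q[1],q[2],q[3],q[0]])
    a=np.radians(yaw+90); y=np.array([np.cos(a),np.sin(a),0]); z=np.array([0,0,-1.]); 
    T=Ro.from_matrix(np.c_[np.cross(y,z),y,z])
    rv=(R0.inv()*T).as_rotvec(degrees=True); sh=R0.inv().apply(np.array(pos)-s["ee_pos"])*1e3
    print("turn",rv.round(2),"shift",sh.round(1),"t",s["t"],"w",s["grip_width"],"F",s["wrist_force"].round(1))
E
python3 - <<'E'
from h import *
x,y,a=np.load("tongs.npy"); g=np.array([x,y])+.105*np.array([np.cos(a),np.sin(a)]); print(g)
goto([.45,.30,.24],-3); goto([.46,0,.2],-12.6);goto([*g,.13],-12.6); goto([*g,0],-12.6)
E
```

```text
[ 0.48739738 -0.28324748]
turn [-9.00e-02 -1.00e-02 -1.87e+01] shift [-307.2 -229.4   -9.1] t 0.1 w 0.0849994856794516 F [-0.5  0.2  0.7]
turn [-0.09 -0.   -9.1 ] shift [-427.4 -504.4   31.3] t 0.1 w 0.0849994856794516 F [-0.5  0.2  0.7]
turn [-0.09 -0.   -9.1 ] shift [-557.5 -757.3  101.7] t 0.1 w 0.0849994856794516 F [-0.5  0.2  0.7]
turn [-0.09 -0.   -9.1 ] shift [-557.5 -757.1  231.7] t 0.1 w 0.0849994856794516 F [-0.5  0.2  0.7]
```

```bash
python3 -m handwheel '0 0 -2 -30 -22 0 85; 0 0 -4 -60 -45 0 85; 0 0 -6 -92 -69 0 85; 0 0 -8 -124 -93 0 85; 0 0 -9 -155 -117 0 85'
python3 -c "
from h import *
goto([.45,.30,.24],-12.6); goto([.46,0,.2],-12.6)"
```

```text
t: 0.52
ee_pos: [0.3511, 0.459, 0.2309]
tool_rot: [-0.0, 0.11, 0.994, -0.0]
wrist_force: [0.9, -0.1, -0.8]
grip_width: 0.085
turn [-0.05 -0.01 -0.01] shift [-131.3 -133.6   -9. ] t 0.5167 w 0.08497475514308164 F [ 0.9 -0.1 -0.8]
turn [-0.05 -0.01 -0.01] shift [-206.5 -424.2   31.2] t 0.5167 w 0.08497475514308164 F [ 0.9 -0.1 -0.8]
```

```bash
python3 -m handwheel '0 0 0 -26 -27 0 85; 0 0 0 -52 -54 0 85; 0 0 0 -78 -80 0 85; 0 0 0 -104 -107 0 85; 0 0 0 -120 -140 0 85' >/dev/null
python3 -m handwheel '0 0 0 -10 -38 0 85; 0 0 0 -20 -76 0 85; 0 0 0 -30 -114 0 85; 0 0 0 -40 -152 0 85; 0 0 0 -50 -190 0 85'
python3 -c "
from h import *
goto([.46,0,.2],-12.6); goto([.4874,-.2832,.13],-12.6)"
```

```text
t: 1.35
ee_pos: [0.443, 0.0998, 0.2311]
tool_rot: [-0.0, 0.111, 0.994, 0.0]
wrist_force: [0.9, 0.4, -0.3]
grip_width: 0.0851
turn [-0.   -0.02 -0.1 ] shift [-38.5 -93.7  31.1] t 1.35 w 0.08508164110865596 F [ 0.9  0.4 -0.3]
turn [-0.   -0.02 -0.1 ] shift [-127.5 -363.9  101.1] t 1.35 w 0.08508164110865596 F [ 0.9  0.4 -0.3]
```

```bash
python3 -m handwheel '0 0 0 -13 -36 8 85; 0 0 0 -26 -73 16 85; 0 0 0 -39 -110 24 85; 0 0 0 -52 -147 32 85; 0 0 0 -65 -184 40 85' >/dev/null
python3 -m handwheel '0 0 0 -13 -36 10 85; 0 0 0 -26 -72 20 85; 0 0 0 -39 -108 30 85; 0 0 0 -52 -144 40 85; 0 0 0 -60 -170 50 85'
python3 -m handwheel '0 0 0 0 0 0 85'
python3 -c "
from h import *
goto([.4874,-.2832,.06],-12.6); goto([.4874,-.2832,.0],-12.6)"
```

```text
t: 2.18
ee_pos: [0.4874, -0.2747, 0.1407]
tool_rot: [0.0, 0.112, 0.994, -0.001]
wrist_force: [0.1, -0.4, 0.1]
grip_width: 0.0853
t: 2.27
ee_pos: [0.4856, -0.2774, 0.1397]
tool_rot: [-0.001, 0.114, 0.993, -0.002]
wrist_force: [0.6, -0.3, 0.7]
grip_width: 0.0851
turn [-0.21 -0.1  -0.54] shift [-3.2 -5.  79.7] t 2.2667 w 0.08514485244121629 F [ 0.6 -0.3  0.7]
turn [-0.21 -0.1  -0.54] shift [ -3.3  -4.8 139.7] t 2.2667 w 0.08514485244121629 F [ 0.6 -0.3  0.7]
```

```bash
python3 -m handwheel '0 0 -0.5 -3 -5 20 85; 0 0 -0.5 -3 -5 50 85; 0 0 -0.5 -3 -5 80 85;0 0 -0.5 -3 -5 80 85;0 0 -0.5 -3 -5 80 85'
python3 - <<'E'
from h import *
goto([.4874,-.2832,.0],-12.6)
im,d=read_camera("top"); cv2.imwrite("pics/c.png",cv2.resize(im[180:290,290:370],None,fx=5,fy=5)); np.save("top1.npy",d)
E
```

```text
t: 2.68
ee_pos: [0.4883, -0.2756, 0.0603]
tool_rot: [-0.002, 0.106, 0.994, 0.001]
wrist_force: [-0.0, -0.7, 1.1]
grip_width: 0.0849
turn [ 0.04 -0.23  0.41] shift [-1.  -7.7 60.3] t 2.6833 w 0.08488362053451569 F [-0.  -0.7  1.1]
```

View pics/c.png

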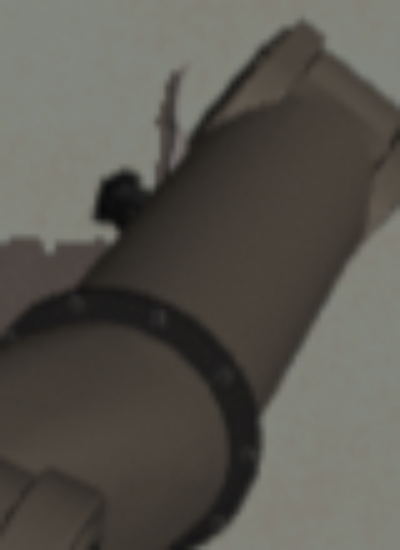

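```bash
python3 -m handwheel '0 0 0 0 0 0 85; 0 0 0 0 0 0 85'
python3 - <<'E'
from h import *
goto([.4874,-.2832,.0],-12.6); print(ctrl.sense()["qd"].round(3))
im,d=read_camera("scene"); cv2.imwrite("pics/c2.png",cv2.resize(im[100:240,110:260],None,fx=4.2,fy=4.2))
goto([.4874,-.2832,.0],-12.6)
E
```

```text
t: 2.9
ee_pos: [0.4908, -0.277, 0.0631]
tool_rot: [0.001, 0.106, 0.994, -0.0]
wrist_force: [0.3, 0.9, 0.2]
grip_width: 0.0848
turn [-0.02  0.17  0.41] shift [ 2.2 -6.8 63.1] t 2.9 w 0.08475227902548561 F [0.3 0.9 0.2]
[ 0.001  0.001 -0.002  0.004 -0.003 -0.004  0.002]
turn [-0.02  0.17  0.4 ] shift [ 2.  -6.8 63. ] t 2.95 w 0.08533366544109248 F [-0.3  0.1  0.7]
```

View pics/c2.png

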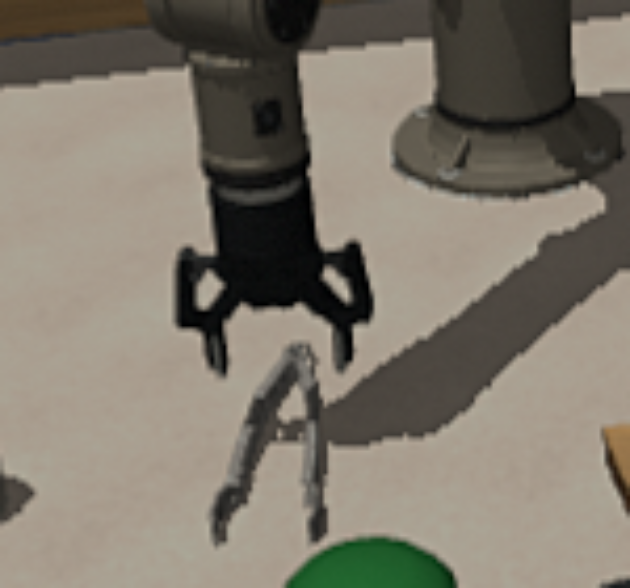

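```bash
python3 -m handwheel '0 0 0.4 2 -7 10 85; 0 0 0.4 2 -7 20 85; 0 0 0.4 2 -7 30 85;0 0 0.4 2 -7 40 85;0 0 0.4 2 -7 40 85'
python3 - <<'E'
from h import *
goto([.4874,-.2832,.0],-12.6)
im,d=read_camera("scene"); cv2.imwrite("pics/c3.png",cv2.resize(im[100:240,110:260],None,fx=4.2,fy=4.2))
k=proj("scene",[[.4874,-.2832,.024]]);print((k-[110,100])*4.2)
goto([.4874,-.2832,.0],-12.6)
E
```

```text
t: 3.37
ee_pos: [0.4845, -0.282, 0.0187]
tool_rot: [-0.002, 0.11, 0.994, 0.001]
wrist_force: [0.4, 0.4, -0.4]
grip_width: 0.085
turn [ 0.05 -0.24  0.  ] shift [-3.1 -0.6 18.6] t 3.3667 w 0.08503233560173805 F [ 0.4  0.4 -0.4]
[[275.57343076 422.1568118 ]]
turn [ 0.04 -0.19 -0.  ] shift [-2.7 -0.4 19.6] t 3.4167 w 0.08521008702886572 F [-0.5 -0.1  0.5]
```

View pics/c3.png

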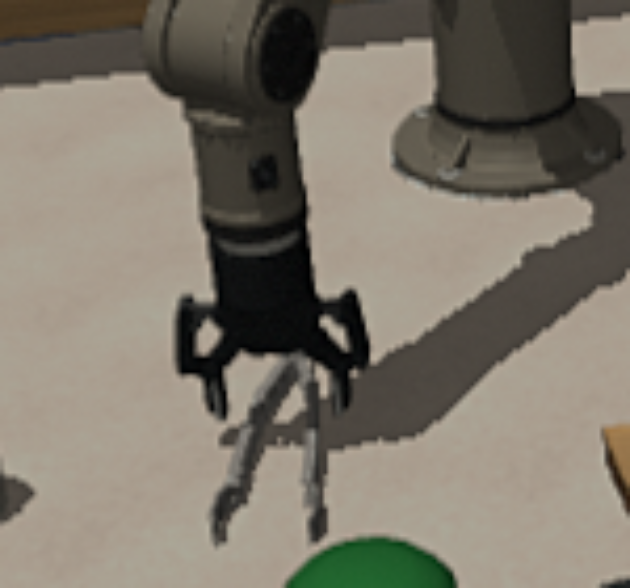

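The fingers straddle the tongs' arms and are roughly centred: tips at (215,410) and (342,405), arms in between. I'll lower the last part.

```bash
python3 -m handwheel '0 0 0 -2 0 10 85; 0 0 0 -2 0 18 85; 0 0 0 -2 0 18 85;0 0 0 -2 0 18 85'
python3 - <<'E'
from h import *
goto([.4874,-.2832,.0],-12.6)
E
python3 -m handwheel '0 0 0 0 0 0 70; 0 0 0 0 0 0 62;0 0 0 0 0 0 58;0 0 0 0 0 0 55;0 0 0 0 0 0 53' 30
python3 -m handwheel '0 0 0 0 0 0 52; 0 0 0 0 0 0 52;0 0 0 0 0 0 52' 30
```

```text
t: 3.75
ee_pos: [0.4877, -0.2832, 0.0026]
tool_rot: [-0.001, 0.11, 0.994, 0.0]
wrist_force: [0.0, 0.3, 0.1]
grip_width: 0.0849
turn [ 0.01 -0.07  0.  ] shift [ 0.3 -0.1  2.6] t 3.75 w 0.08494715855898646 F [0.  0.3 0.1]
t: 4.17
ee_pos: [0.4889, -0.2842, 0.0048]
tool_rot: [0.001, 0.11, 0.994, -0.0]
wrist_force: [-1.2, 0.6, 9.7]
grip_width: 0.0527
t: 4.42
ee_pos: [0.4891, -0.284, 0.005]
tool_rot: [0.001, 0.11, 0.994, -0.0]
wrist_force: [-1.7, 1.0, 11.0]
grip_width: 0.0523
```

There is 11 N upward at the wrist, so the fingertips or tongs are lightly pressing the counter. I'll lift slowly.

```bash
python3 -m handwheel '0 0 0 0 0 -5 51; 0 0 0 0 0 -12 51;0 0 0 0 0 -25 50;0 0 0 0 0 -40 50;0 0 0 0 0 -60 50'
python3 -m handwheel '0 0 0 0 0 -20 50; 0 0 0 0 0 -50 50;0 0 0 0 0 -80 50;0 0 0 0 0 -80 50;0 0 0 0 0 -80 50'
python3 - <<'E'
from h import *
goto([.4874,-.2832,.14],-12.6)
im,d=read_camera("scene"); cv2.imwrite("pics/d.png",cv2.resize(im[60:240,100:290],None,fx=3.3,fy=3.3)); np.save("scene1.npy",d)
E
```

```text
t: 4.83
ee_pos: [0.4873, -0.283, 0.0639]
tool_rot: [-0.001, 0.11, 0.994, 0.0]
wrist_force: [0.1, -0.7, -0.5]
grip_width: 0.0497
t: 5.25
ee_pos: [0.4891, -0.284, 0.1458]
tool_rot: [0.002, 0.11, 0.994, -0.0]
wrist_force: [-1.4, -0.7, -1.2]
grip_width: 0.0503
turn [-0.02  0.25 -0.01] shift [1.9 0.4 5.8] t 5.25 w 0.05027822814433213 F [-1.4 -0.7 -1.2]
```

View pics/d.png

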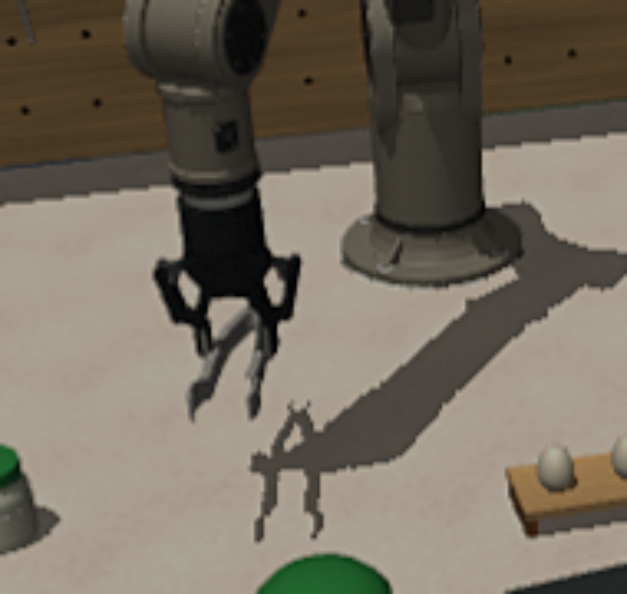

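```bash
python3 -c "
from h import *
goto([.508,.149,.165],-1)"
```

```text
turn [  0.     0.08 -11.6 ] shift [ 74.9 426.2 -20.8] t 5.3 w 0.05023806848521632 F [ 0.8 -0.1 -1.5]
```

```bash
python3 -m handwheel '0 0 -1 2 10 -5 50; 0 0 -3 6 35 -10 50;0 0 -5 11 65 -15 50;0 0 -7 16 95 -20 50;0 0 -9 22 125 -20 50'
python3 -c "
from h import *
goto([.508,.149,.165],-1)"
```

```text
t: 5.72
ee_pos: [0.4934, -0.1546, 0.1632]
tool_rot: [-0.001, 0.03, 1.0, 0.0]
wrist_force: [1.2, -0.1, -0.5]
grip_width: 0.0503
turn [ 0.01 -0.06 -2.47] shift [  3.8 304.   -1.7] t 5.7167 w 0.050274773685774314 F [ 1.2 -0.1 -0.5]
```

```bash
python3 -m handwheel '0 0 -1 0 30 0 50; 0 0 -2 1 60 0 50;0 0 -2.5 1 90 0 50;0 0 -2.5 2 120 0 50;0 0 -2.5 2 150 0 50' >/dev/null
python3 -m handwheel '0 0 0 0 30 0 50; 0 0 0 0 60 0 50;0 0 0 0 90 0 50;0 0 0 0 115 0 50;0 0 0 0 135 0 50' 
python3 -m handwheel '0 0 0 0 4 0 50; 0 0 0 0 4 0 50;0 0 0 0 4 0 50;0 0 0 0 4 0 50'
python3 - <<'E'
from h import *
goto([.508,.149,.165],-1)
for n,(x0,y0,w,h),f in (("top",(150,150,130,110),6),("scene",(220,90,150,140),4)):
    im,d=read_camera(n); cv2.imwrite(f"pics/e_{n}.png",cv2.resize(im[y0:y0+h,x0:x0+w],None,fx=f,fy=f)); np.save(f"{n}2.npy",d); cv2.imwrite(f"pics/full2_{n}.png",im)
E
```

```text
t: 6.55
ee_pos: [0.5022, 0.1312, 0.1623]
tool_rot: [-0.001, 0.008, 1.0, -0.0]
wrist_force: [-0.4, 0.0, -0.2]
grip_width: 0.05
t: 6.88
ee_pos: [0.5035, 0.1305, 0.1629]
tool_rot: [-0.001, 0.01, 1.0, -0.001]
wrist_force: [-0.1, 0.4, -0.6]
grip_width: 0.0501
turn [-0.06 -0.06 -0.2 ] shift [-4.1 18.6 -2.1] t 6.8833 w 0.05006352662306503 F [-0.1  0.4 -0.6]
```

View pics/e_top.png

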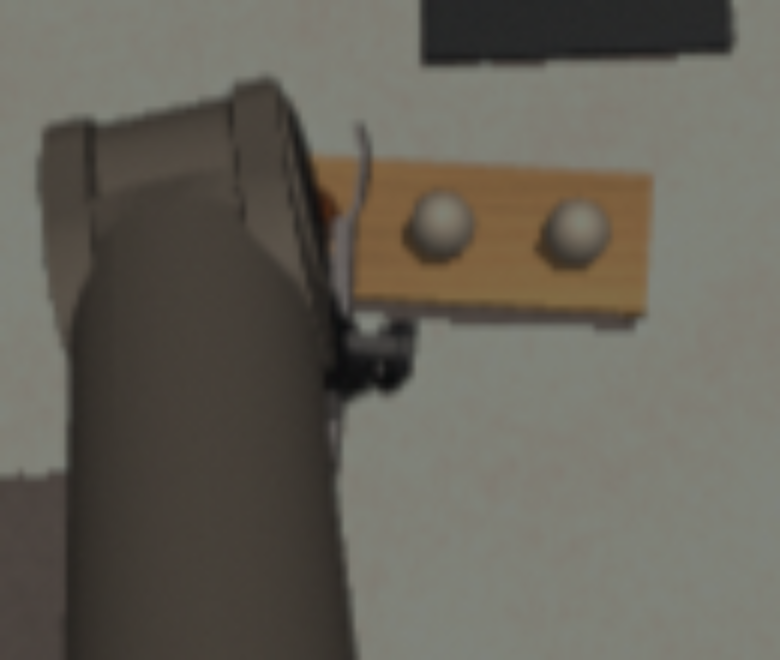

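View pics/e_scene.png

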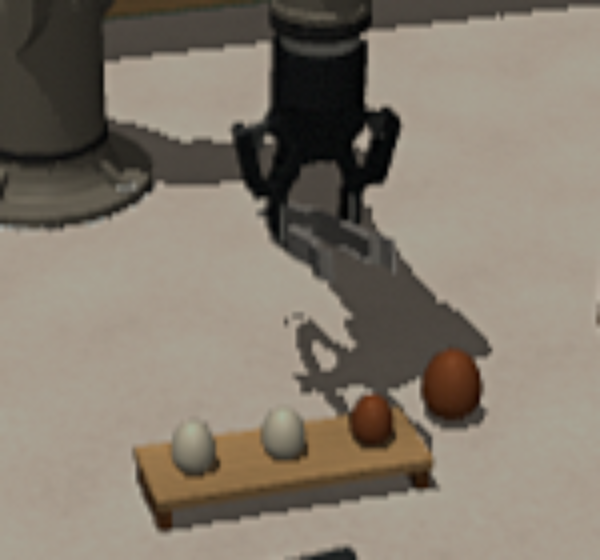

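The tongs are held above the rack. Scene crop: jaws near (320,255) and (385,255), with the brown egg below at (370,420). In the top crop only the right jaw shows, near (360,150). I'll measure the jaws by depth.

Run:
```python
from h import *
s=ctrl.sense(); q=s["tool_rot"]; R0=Ro.from_quat([q[1],q[2],q[3],q[0]]); E=s["ee_pos"]
for n in("scene","top"):
    d=np.load(n+"2.npy"); c=cloud(n,d).reshape(-1,3); ok=(d>0).ravel()
    k=ok&(c[:,0]>.53)&(c[:,0]<.70)&(c[:,1]>.05)&(c[:,1]<.23)&(c[:,2]>.11)&(c[:,2]<.22); p=c[k]
    if n=="top": p=p[(p[:,1]<.125)]
    t=np.c_[p[:,0]-E[0],p[:,1]-E[1],p[:,2]]*1e3
    print(n,len(p),E)
    for side in(1,-1):
        for lo in range(30,150,12):
            m=(t[:,0]>=lo)&(t[:,0]<lo+12)&(t[:,1]*side>0)
            if m.any(): print(side,lo,m.sum(),"y",np.percentile(t[m,1],[5,50,95]).round(1),"z",t[m,2].min().round(1),t[m,2].max().round(1))
    print("xmax",np.sort(t[:,0])[-6:].round(1))
```

```text
scene 175 [0.50384742 0.130585   0.16317225]
1 30 11 y [18.4 23.2 24.4] z 164.7 187.6
1 42 8 y [22.1 23.2 25. ] z 167.6 190.8
1 54 10 y [17.  23.3 25.1] z 172.6 195.6
1 66 12 y [18.7 23.  26.5] z 176.3 199.0
1 78 20 y [21.6 24.3 28. ] z 178.1 204.8
1 90 10 y [24.7 27.1 27.9] z 181.2 206.2
1 102 14 y [25.7 27.2 29.9] z 188.3 208.8
1 114 7 y [24.9 25.7 26.9] z 191.2 214.0
1 126 1 y [24.6 24.6 24.6] z 196.0 196.0
-1 30 6 y [-25.2 -24.  -20. ] z 164.2 187.3
-1 42 13 y [-26.7 -24.8 -19.4] z 170.7 191.5
-1 54 9 y [-26.8 -23.4 -21. ] z 171.4 197.0
-1 66 7 y [-26.8 -25.1 -18.8] z 179.6 198.4
-1 78 2 y [-30.3 -29.2 -28.1] z 205.1 206.0
-1 90 6 y [-31.8 -30.4 -29.6] z 184.8 206.5
-1 102 13 y [-31.9 -30.4 -28.1] z 186.0 210.6
-1 114 17 y [-30.5 -27.6 -25.5] z 189.5 214.5
-1 126 3 y [-27.8 -27.7 -27.1] z 193.5 204.4
xmax [124.3 125.8 126.3 126.4 127.  127.7]
top 89 [0.50384742 0.130585   0.16317225]
-1 30 12 y [-26.3 -24.5 -20.7] z 174.6 194.0
-1 42 17 y [-26.4 -23.5 -17.6] z 181.7 196.0
-1 54 16 y [-26.3 -21.5 -16.8] z 191.5 202.4
-1 66 12 y [-26.7 -23.1 -18.5] z 185.4 209.4
-1 78 9 y [-30.8 -28.7 -26.7] z 194.3 211.3
-1 90 9 y [-32.  -31.2 -29.2] z 188.9 216.3
-1 102 8 y [-32.8 -31.4 -28.6] z 193.1 217.9
-1 114 6 y [-31.  -28.9 -27.1] z 197.1 215.6
xmax [114.8 114.9 115.7 118.7 118.7 121.8]
```

The jaws have pitched up about 17° in the grip. I'll measure that precisely and compare it with the moment just after lifting, to see whether it is still slipping.

```bash
cat > pit.py <<'E'
from h import *
def pitch(n,d,E,yaw,zlo=.03,zhi=.08,back=False):
    c=cloud(n,d).reshape(-1,3); ok=(d>0).ravel()
    a=np.radians(yaw); R=np.array([[np.cos(a),np.sin(a),0],[-np.sin(a),np.cos(a),0],[0,0,1]])
    t=(c-E)@R.T*1e3
    k=ok&(t[:,0]>28)&(t[:,0]<140)&(abs(t[:,1])<42)&(t[:,2]>-75)&(t[:,2]<75); t=t[k]
    from numpy import polyfit
    # mid height per x-bin (mean of min & max)
    X=[];Zl=[];Zh=[]
    for lo in range(30,126,8):
        m=(t[:,0]>=lo)&(t[:,0]<lo+8)
        if m.sum()>6: X.append(t[m,0].mean());Zl.append(np.percentile(t[m,2],8));Zh.append(np.percentile(t[m,2],92))
    print(n,"low",polyfit(X,Zl,1).round(3),"high",polyfit(X,Zh,1).round(3),"n",len(t))
    return t
E
python3 - <<'E'
from pit import *
pitch("scene",np.load("scene1.npy"),[.4885,-.2835,.1455],-12.6)
pitch("scene",np.load("scene2.npy"),[.5038,.1306,.1630],-1)
pitch("top",np.load("top2.npy"),[.5038,.1306,.1630],-1)
print(ctrl.sense()["q"].round(2))
E
```

```text
scene low [ 0.191 -7.776] high [ 0.158 14.502] n 160
scene low [ 0.308 -7.492] high [ 0.312 12.33 ] n 173
top low [ 0.088 21.941] high [ 0.356 15.944] n 89
[-0.6   0.31  0.27  2.   -0.11  0.84  1.28]
```

The pitch crept from about 10° to 17°, because the spring alone gives a light grip. I'll tilt the tool forward to level the tongs and move over the egg, still well above it.

```bash
python3 -m handwheel '0 5 0 -1 6 0 48; 0 10 0 -3 12 4 48;0 15 0 -5 18 10 48;0 18 0 -5 18 20 48;0 18 0 -5 18 20 48'
python3 - <<'E'
from pit import *
s=ctrl.sense()
q=s["tool_rot"]; print(Ro.from_quat([q[1],q[2],q[3],q[0]]).as_matrix().round(3))
for n,(x0,y0,w,h),f in (("scene",(220,90,150,140),4),):
    im,d=read_camera(n); cv2.imwrite(f"pics/f_{n}.png",cv2.resize(im[y0:y0+h,x0:x0+w],None,fx=f,fy=f)); np.save(f"{n}3.npy",d)
    t=pitch(n,d,s["ee_pos"],-1)
    for x in(60,110):
      for sg in(1,-1):
        m=(abs(t[:,0]-x)<10)&(t[:,1]*sg>0); print(x,sg,np.percentile(t[m,1],[5,50,95]).round(1))
    print(np.sort(t[:,0])[-5:])
print(s["ee_pos"],s["q"].round(2))
E
```

```text
t: 7.4
ee_pos: [0.5101, 0.1488, 0.1409]
tool_rot: [-0.158, 0.011, 0.987, 0.001]
wrist_force: [-0.2, 0.3, -1.7]
grip_width: 0.0478
[[-0.95   0.021 -0.313]
 [ 0.021  1.     0.005]
 [ 0.313 -0.002 -0.95 ]]
scene low [-0.799 42.178] high [-0.417 60.343] n 327
60 1 [17.1 21.8 25.4]
60 -1 [-23.6 -22.1 -15.8]
110 1 [ 1.1 26.5 30.9]
110 -1 [-27.6 -25.4  -2. ]
[133.5015489  134.07666204 134.29977355 134.57472602 136.73015425]
[0.51006758 0.14880556 0.14092438] [-0.51  0.52  0.23  1.77 -0.23  1.17  1.39]
```

View pics/f_scene.png

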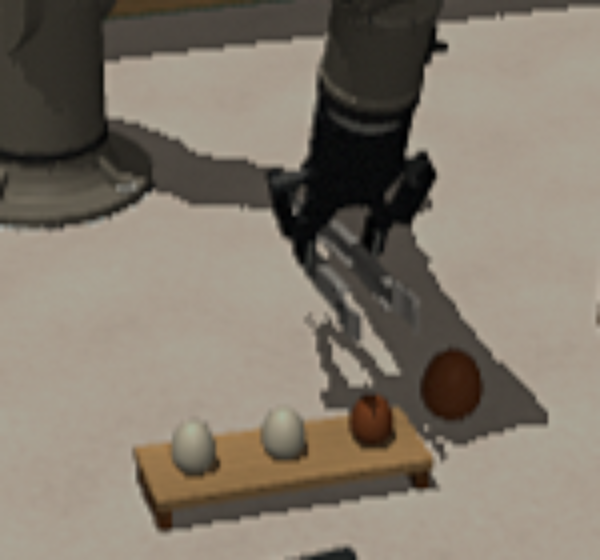

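```bash
cat > pit.py <<'E'
from h import *
def pitch(n,d,E,yaw=-1,zr=(-25,28)):
    c=cloud(n,d).reshape(-1,3); ok=(d>0).ravel()
    a=np.radians(yaw); R=np.array([[np.cos(a),np.sin(a),0],[-np.sin(a),np.cos(a),0],[0,0,1]])
    t=(c-E)@R.T*1e3
    k=ok&(t[:,0]>30)&(t[:,0]<145)&(abs(t[:,1])<42)&(abs(t[:,1])>13)&(t[:,2]>zr[0])&(t[:,2]<zr[1]); t=t[k]
    A=np.c_[t[:,0],np.ones(len(t))]
    for lo in range(30,135,12):
        m=(t[:,0]>=lo)&(t[:,0]<lo+12); L=m&(t[:,1]>0); Rr=m&(t[:,1]<0)
        if m.sum()>3: print(lo,m.sum(),"z",np.percentile(t[m,2],[4,50,96]).round(1),"yL",np.percentile(t[L,1],[5,95]).round(1) if L.any() else "","yR",np.percentile(t[Rr,1],[5,95]).round(1) if Rr.any() else "")
    p=np.linalg.lstsq(A,t[:,2],rcond=None)[0]; print("slope mid",p.round(3),"xmax",np.sort(t[:,0])[-3:].round(1))
E
python3 - <<'E'
from pit import *
pitch("scene",np.load("scene3.npy"),[.5101,.1488,.1409])
E
```

```text
30 17 z [-5.6  3.8 14.6] yL [17.9 25.3] yR [-23.4 -16. ]
42 26 z [-6.3  1.4 16.3] yL [18.6 24.9] yR [-23.4 -16.5]
54 24 z [-6.5  7.2 17.5] yL [17.  25.5] yR [-23.9 -17.5]
66 24 z [-2.9 14.7 19.7] yL [17.1 24.2] yR [-23.1 -15.1]
78 21 z [-2.8  7.4 20. ] yL [16.6 26.5] yR [-24.3 -16.3]
90 28 z [-1.7 12.1 21.1] yL [23.9 28.9] yR [-27.2 -24.4]
102 20 z [-0.2 12.1 23.3] yL [26.5 30.8] yR [-27.4 -24.2]
114 23 z [ 4.1 16.6 22.6] yL [25.  31.3] yR [-27.6 -22.7]
126 22 z [ 3.2 12.5 25.3] yL [22.6 27.2] yR [-25.4 -22.4]
slope mid [0.101 1.352] xmax [134.3 134.5 136.7]
```

```bash
python3 -m handwheel '0 3 0 0 0 0 48; 0 6 0 0 0 0 48;0 6 0 0 0 0 48;0 6 0 0 0 0 48'
cat > look.py <<'E'
import sys
from pit import *
s=ctrl.sense(); q=s["tool_rot"]; X=Ro.from_quat([q[1],q[2],q[3],q[0]]).as_matrix()
print("x",X[:,0].round(3),"z",X[:,2].round(3),s["ee_pos"].round(4),s["q"].round(2),s["t"],s["wrist_force"].round(1),s["grip_width"])
k=sys.argv[1]
im,d=read_camera("scene"); np.save(f"scene{k}.npy",d); cv2.imwrite(f"pics/s{k}.png",cv2.resize(im[90:230,220:370],None,fx=4,fy=4))
pitch("scene",d,s["ee_pos"])
E
python3 look.py 4
```

```text
t: 7.78
ee_pos: [0.5094, 0.1494, 0.1435]
tool_rot: [-0.207, 0.01, 0.978, 0.002]
wrist_force: [0.6, 0.4, -1.5]
grip_width: 0.0482
x [-0.914  0.019  0.405] z [-0.404  0.008 -0.915] [0.5094 0.1494 0.1435] [-0.48  0.58  0.23  1.71 -0.25  1.29  1.41] 7.7833 [ 0.6  0.4 -1.5] 0.048166286667705005
30 21 z [-8.8  9.9 14.2] yL [19.1 25.1] yR [-23.4 -16.6]
42 25 z [-7.5  8.9 16.6] yL [18.2 24.8] yR [-23.8 -16.5]
54 25 z [-6.   2.8 16.1] yL [17.3 25.2] yR [-24.7 -15.8]
66 18 z [-4.2  6.4 17.6] yL [18.5 24.2] yR [-22.  -17.7]
78 27 z [-3.7 13.8 19.6] yL [17.3 28.4] yR [-23.2 -15.4]
90 24 z [-3.3 12.5 21.7] yL [23.5 28.5] yR [-26.3 -24. ]
102 19 z [ 2.9 11.3 22.4] yL [26.1 30. ] yR [-27.3 -25.2]
114 24 z [ 2.5 14.3 23.9] yL [25.8 29.9] yR [-27.9 -20.5]
126 22 z [ 2.3 13.2 24.9] yL [24.7 27.1] yR [-26.5 -19.7]
slope mid [0.11  0.041] xmax [134.2 134.4 135.7]
```

```bash
python3 -m handwheel '0 0 0 0 0 0 48;0 0 0 0 0 0 48; 0 0 0 0 0 0 48;0 0 0 0 0 0 48;0 0 0 0 0 0 48' >/dev/null
python3 look.py 5
```

```text
x [-0.914  0.017  0.406] z [-0.406  0.008 -0.914] [0.5092 0.1502 0.1435] [-0.48  0.58  0.23  1.71 -0.25  1.29  1.41] 8.25 [ 0.9 -0.3 -1.1] 0.04826132383867082
30 24 z [-8.5  2.9 16. ] yL [18.8 25.2] yR [-23.7 -15.8]
42 23 z [-4.7  5.5 17.2] yL [17.  25.7] yR [-23.9 -16.4]
54 23 z [-3.2  8.3 19.3] yL [17.4 24.4] yR [-23.4 -16.4]
66 21 z [ 0.5 14.9 21.6] yL [16.6 24.6] yR [-22.7 -15.5]
78 22 z [-0.1 13.3 23.4] yL [17.9 25.2] yR [-22.2 -14.2]
90 22 z [ 2.6 13.8 26.2] yL [23.5 28.2] yR [-26.9 -23.3]
102 20 z [ 4.3 14.6 27.3] yL [26.6 30.7] yR [-28.4 -24.9]
114 18 z [ 7.  21.  26.5] yL [25.5 27.9] yR [-28.7 -23.4]
126 21 z [10.1 18.7 27.1] yL [23.4 25.7] yR [-25.4 -19.7]
slope mid [ 0.149 -0.058] xmax [134.8 136.5 138. ]
```

View pics/s5.png

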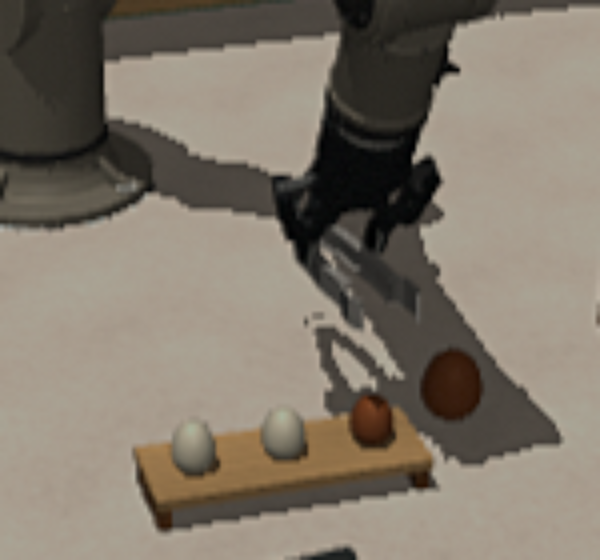

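At 50 mm the spring-only grip lets the jaws creep up by roughly 7°/s, because the pads catch only the upper part of the arms and sit ahead of the centre of mass. I'll set the tongs on clear counter at about y = -0.14 and regrip deeper and a little farther back.

```bash
cat >> h.py <<'E'
def goto(pos,yaw,tilt=0):
    s=ctrl.sense(); q=s["tool_rot"]; R0=Ro.from_quat([q[1],q[2],q[3],q[0]])
    a=np.radians(yaw+90); y=np.array([np.cos(a),np.sin(a),0]); z=np.array([0,0,-1.])
    T=Ro.from_matrix(np.c_[np.cross(y,z),y,z])*Ro.from_euler("y",tilt,degrees=True)
    rv=(R0.inv()*T).as_rotvec(degrees=True); sh=R0.inv().apply(np.array(pos)-s["ee_pos"])*1e3
    print("turn",rv.round(2),"shift",sh.round(1),"t",round(s["t"],2),"w",s["grip_width"].round(4),"F",s["wrist_force"].round(1),s["ee_pos"].round(4))
E
python3 -c "
from h import *
goto([.50,-.14,.143],-1,24); goto([.50,-.14,.10],-1,24);goto([.50,-.14,.03],-1,24)"
```

```text
Traceback (most recent call last):
  File "h.py", line 33, in goto
    print("turn",rv.round(2),"shift",sh.round(1),"t",round(s["t"],2),"w",s["grip_width"].round(4),"F",s["wrist_force"].round(1),s["ee_pos"].round(4))
                                                                         ^^^^^^^^^^^^^^^^^^^^^
AttributeError: 'float' object has no attribute 'round'
```

```bash
sed -i 's/s\["grip_width"\].round(4)/round(s["grip_width"],4)/' h.py
python3 -c "
from h import *
goto([.50,-.14,.143],-1,24); goto([.50,-.14,.10],-1,24);goto([.50,-.14,.03],-1,24)"
```

```text
turn [ 0.04  0.02 -0.08] shift [   3.3 -290.3    1.8] t 8.3 w 0.048 F [ 0.4 -0.2 -1. ] [0.5093 0.1502 0.1434]
turn [ 0.04  0.02 -0.08] shift [ -14.2 -290.3   41.1] t 8.3 w 0.048 F [ 0.4 -0.2 -1. ] [0.5093 0.1502 0.1434]
turn [ 0.04  0.02 -0.08] shift [ -42.7 -290.3  105.1] t 8.3 w 0.048 F [ 0.4 -0.2 -1. ] [0.5093 0.1502 0.1434]
```

```bash
python3 -m handwheel '0 0 0 0 -35 0 48;0 0 0 1 -75 0 48; 0 0 0 2 -115 0 48;0 0 0 2 -155 0 48;0 0 0 2 -195 0 48' >/dev/null
python3 -m handwheel '0 0 0 0 -40 0 48;0 0 0 0 -80 0 48; 0 0 0 -4 -90 10 48;0 0 0 -12 -95 30 48;0 0 0 -18 -95 41 48' 
python3 look.py 6
python3 -c "
from h import *
goto([.50,-.14,.03],-1,24)"
```

```text
t: 9.13
ee_pos: [0.5007, -0.1417, 0.0981]
tool_rot: [-0.208, 0.011, 0.978, 0.002]
wrist_force: [0.1, -0.1, -1.5]
grip_width: 0.0477
x [-0.913  0.021  0.407] z [-0.407  0.008 -0.913] [ 0.5007 -0.1417  0.0981] [-0.11  0.64  0.33  1.76 -0.13  1.19  1.82] 9.1333 [ 0.1 -0.1 -1.5] 0.047656195689841606
30 11 z [-3.3 12.5 15.9] yL [18.2 22.3] yR [-22.4 -14.4]
42 15 z [-2.  17.3 21.7] yL [18.1 25. ] yR [-22.9 -14.4]
54 6 z [ 7.3 21.2 24.3] yL [22.  25.9] yR [-21.8 -21.3]
66 13 z [ 3.4 23.6 27.6] yL [18.2 23.5] yR [-18.7 -13.4]
78 20 z [ 7.2 16.4 27. ] yL [19.3 27.4] yR [-18.6 -14. ]
90 7 z [ 8.7 21.4 25.3] yL [24.2 27.7] yR [-27.  -26.9]
114 7 z [13.8 23.4 27.4] yL [29.8 29.8] yR [-27.1 -23.4]
126 12 z [17.3 23.1 27.4] yL [25.1 26.2] yR [-25.2 -20.2]
slope mid [0.128 6.281] xmax [133.2 133.5 134. ]
turn [ 0.1  -0.23 -0.14] shift [-27.1  -0.5  60.2] t 9.18 w 0.048 F [-0.7  1.5 -3. ] [ 0.5    -0.1396  0.096 ]
```

```bash
python3 -m handwheel '0 6 0 -6 0 15 48;0 12 0 -13 0 30 48; 0 14 0 -20 0 45 48;0 15 0 -27 0 60 48' 
python3 -c "
from h import *
goto([.50,-.14,.018],-1,39)"
python3 look.py 7
```

```text
t: 9.52
ee_pos: [0.503, -0.1376, 0.0316]
tool_rot: [-0.335, 0.007, 0.942, 0.003]
wrist_force: [0.6, 0.4, -0.3]
grip_width: 0.0485
turn [ 0.02 -0.15  0.11] shift [-6.3 -2.5 12.5] t 9.52 w 0.0485 F [ 0.6  0.4 -0.3] [ 0.503  -0.1376  0.0316]
x [-0.775  0.012  0.631] z [-0.631  0.011 -0.775] [ 0.503  -0.1376  0.0316] [-0.09  0.89  0.31  1.58 -0.13  1.39  1.82] 9.5167 [ 0.6  0.4 -0.3] 0.048477861756627647
30 13 z [-9.2 10.2 26.9] yL [19.4 29.1] yR [-22.5 -15.3]
42 16 z [-9.2 10.8 14.8] yL [19.2 25. ] yR [-22.6 -14.1]
54 21 z [-9.5 11.5 15.2] yL [18.5 24.8] yR [-21.9 -15.6]
66 13 z [-7.4 12.6 15.2] yL [18.9 25.7] yR [-19.4 -13.4]
78 25 z [-4.4  7.7 17.4] yL [18.  25.9] yR [-21.  -15.9]
90 11 z [-2.2 12.2 20. ] yL [24.8 28.4] yR [-23.9 -20.4]
102 12 z [ 0.2 14.7 20.3] yL [27.8 31.3] yR [-26.8 -25.2]
114 13 z [-0.8 13.1 22. ] yL [30.1 32.4] yR [-27.  -22.5]
126 23 z [ 1.5 13.6 24.4] yL [25.4 28. ] yR [-24.6 -20.2]
slope mid [0.065 3.413] xmax [135.  135.1 137.2]
```

Run:
```python
import cv2
from h import *
im,d=read_camera("scene"); cv2.imwrite("pics/g.png",cv2.resize(im[80:240,140:330],None,fx=3.5,fy=3.5))
```

```text
(no output)
```

View pics/g.png

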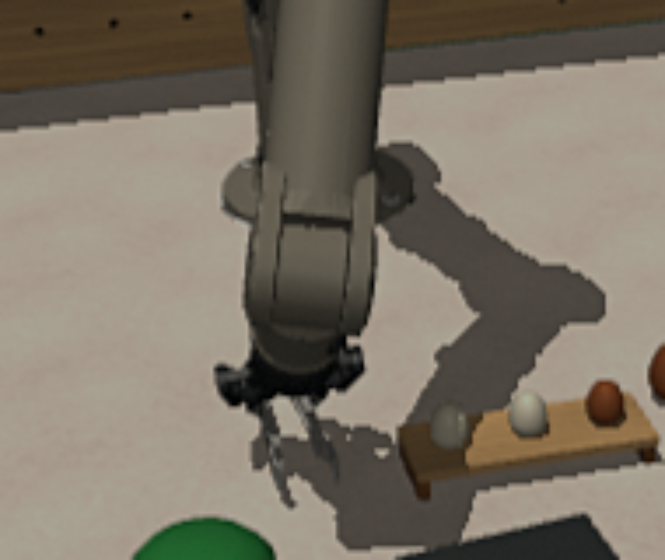

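```bash
python3 -m handwheel '0 2 0 -4 0 5 48;0 4 0 -9 0 11 48; 0 5 0 -11 0 13 48;0 5 0 -11 0 13 48' 
python3 -m handwheel '0 0 0 0 0 0 60;0 0 0 0 0 0 75; 0 0 0 0 0 0 85;0 0 0 0 0 0 85;0 0 0 0 0 0 85' 
python3 -c "
from h import *
goto([.50,-.14,.1],-1,0);goto([.30,.10,.3],-1,0)"
```

```text
t: 9.95
ee_pos: [0.5028, -0.139, 0.0169]
tool_rot: [-0.375, 0.008, 0.927, 0.004]
wrist_force: [-0.9, -0.4, -1.2]
grip_width: 0.0479
t: 10.37
ee_pos: [0.5023, -0.1399, 0.017]
tool_rot: [-0.374, 0.009, 0.927, 0.004]
wrist_force: [0.5, 0.4, 0.3]
grip_width: 0.0849
turn [ 4.000e-02 -4.396e+01 -1.100e-01] shift [ 59.3  -0.2 -58.1] t 10.37 w 0.0849 F [0.5 0.4 0.3] [ 0.5023 -0.1399  0.017 ]
turn [ 4.000e-02 -4.396e+01 -1.100e-01] shift [345.4 235.9 -60.1] t 10.37 w 0.0849 F [0.5 0.4 0.3] [ 0.5023 -0.1399  0.017 ]
```

```bash
python3 -m handwheel '0 0 0 0 0 -20 85;0 0 0 0 0 -50 85; 0 -6 0 15 0 -70 85;0 -13 0 30 0 -85 85;0 -20 0 45 10 -100 85' 
python3 -c "
from h import *
goto([.47,.03,.14],-1,0)"
```

```text
t: 10.78
ee_pos: [0.5406, -0.133, 0.1201]
tool_rot: [-0.205, 0.011, 0.979, 0.001]
wrist_force: [0.6, -0.5, 0.5]
grip_width: 0.0849
turn [ -0.11 -23.66  -0.25] shift [ 76.  161.4  11. ] t 10.78 w 0.0849 F [ 0.6 -0.5  0.5] [ 0.5406 -0.133   0.1201]
```

```bash
python3 -m handwheel '0 -6 0 12 30 2 85;0 -12 0 30 65 4 85; 0 -18 0 48 100 7 85;0 -23.5 0 62 135 9 85;0 -23.5 0 76 161 11 85'
python3 - <<'E'
from h import *
im,d=read_camera("top"); cv2.imwrite("pics/h.png",cv2.resize(im[160:290,180:350],None,fx=4.5,fy=4.5)); np.save("top4.npy",d);cv2.imwrite("pics/top4.png",im)
goto([.47,.03,.14],-1,0)
E
```

```text
t: 11.2
ee_pos: [0.4638, 0.0338, 0.1408]
tool_rot: [-0.003, 0.009, 1.0, 0.001]
wrist_force: [-0.6, 0.3, -0.5]
grip_width: 0.0853
turn [ 0.24 -0.6   0.28] shift [-7.1 -8.8  1.2] t 11.25 w 0.0854 F [-2.8  3.3  0.5] [0.463  0.0389 0.1413]
```

View pics/h.png

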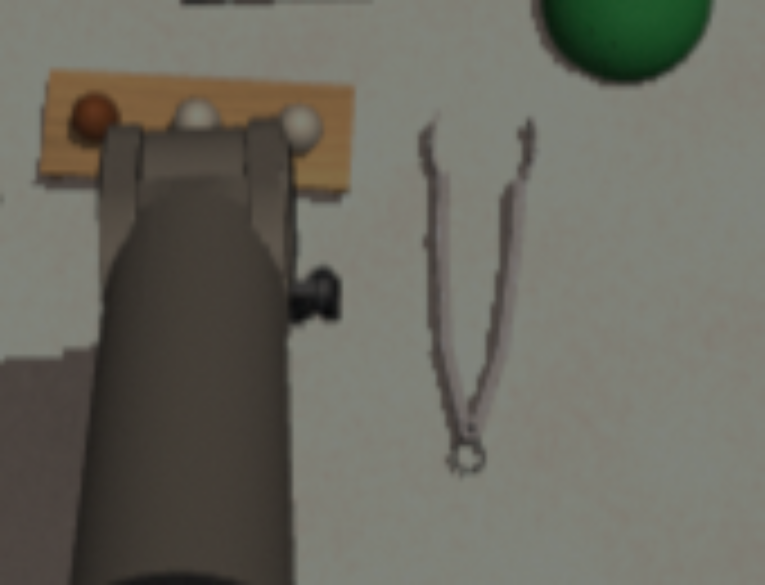

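The tongs lie flat and open with their pivot near crop (465,435) and jaws at (430,140) and (527,140). Refit.

Run:
```python
from h import *
from scipy.optimize import least_squares
from scipy.spatial import cKDTree
d=np.load("top4.npy"); c=cloud("top",d)
y0,y1,x0,x1=183,268,268,305
P=c[y0:y1,x0:x1]; q=P[(P[...,2]>.012)&(P[...,2]<.05)]
A=np.array([[0,6],[30,15.5],[65,22],[100,25],[135,27.5],[175,28.5],[190,34],[205,37.5],[220,38],[236,35]])/1e3
L=np.vstack([a+(b-a)*np.linspace(0,1,20)[:,None] for a,b in zip(A[:-1],A[1:])])
t=np.linspace(0,6.28,20); ring=np.c_[-19+11*np.cos(t),11*np.sin(t)]/1e3
M=np.vstack([L,L*[1,-1],ring])
def W(p):
    a=p[2]; return M@np.array([[np.cos(a),-np.sin(a)],[np.sin(a),np.cos(a)]]).T+p[:2]
res=lambda p:np.r_[cKDTree(W(p)).query(q[:,:2])[0],cKDTree(q[:,:2]).query(W(p))[0]]
r=least_squares(res,[.40,-.14,0.],loss="soft_l1",f_scale=.003); print(len(q),r.x,np.degrees(r.x[2]),np.sqrt(np.mean(r.fun**2)))
x,y,a=r.x; u=np.array([np.cos(a),np.sin(a)])
ql=(q[:,:2]-[x,y])@np.array([[u[0],-u[1]],[u[1],u[0]]])*1e3; print("x extent",np.sort(ql[:,0])[[0,3,-4,-1]])
for k in(105,97,93): print(k,[x,y]+u*k/1e3)
for lo in range(60,140,15):
    m=(ql[:,0]>=lo)&(ql[:,0]<lo+15); print(lo,[np.percentile(ql[m&(s*ql[:,1]>0),1],[5,50,95]).round(1) for s in(1,-1)],q[m,2].max().round(3),np.percentile(q[m,2],80).round(4))
g=np.array([x,y])+u*.095; np.save("tongs.npy",r.x)
yaw=np.degrees(a)
goto([*g,.07],yaw); goto([*g,-.004],yaw)
```

```text
393 [ 0.40377625 -0.13696435 -0.01903978] -1.090898888395138 0.002280434455357265
x extent [-31.50405537 -24.54282067 230.44951643 233.92715413]
105 [ 0.50875721 -0.1389634 ]
97 [ 0.50075866 -0.1388111 ]
93 [ 0.49675939 -0.13873494]
60 [array([16.6, 20.3, 23.8]), array([-25.8, -22.4, -18. ])] 0.032 0.0269
75 [array([20.7, 24.4, 27.4]), array([-25.5, -22.2, -18.7])] 0.028 0.0263
90 [array([21.4, 24.9, 28.3]), array([-28.3, -24.9, -21.1])] 0.029 0.0251
105 [array([21.9, 25.6, 29.1]), array([-27.5, -24.9, -21. ])] 0.03 0.0272
120 [array([22.6, 26.5, 29.8]), array([-30.6, -26.7, -23.5])] 0.029 0.0259
135 [array([23.2, 27.1, 30.4]), array([-29.7, -26.3, -23.1])] 0.029 0.0266
turn [ 0.24 -0.6   0.37] shift [ -38.7 -177.5   70.2] t 11.25 w 0.0854 F [-2.8  3.3  0.5] [0.463  0.0389 0.1413]
turn [ 0.24 -0.6   0.37] shift [ -39.5 -177.8  144.2] t 11.25 w 0.0854 F [-2.8  3.3  0.5] [0.463  0.0389 0.1413]
```

```bash
python3 -m handwheel '0 -0.6 0.4 -8 -35 12 85;0 -0.6 0.4 -16 -70 25 85; 0 -0.6 0.4 -25 -105 40 85;0 -0.6 0.4 -33 -140 55 85;0 -0.6 0.4 -39 -177 70 85' >/dev/null
python3 -m handwheel '0 0 0 0 0 0 85;0 0 0 0 0 0 85;0 0 0 0 0 0 85'
python3 -c "
from h import *
goto([.5008,-.1388,-.004],-1.1)"
```

```text
t: 11.92
ee_pos: [0.5036, -0.1458, 0.0703]
tool_rot: [0.001, 0.014, 1.0, 0.0]
wrist_force: [-0.4, -0.1, -0.7]
grip_width: 0.0849
turn [ 0.02  0.08 -0.45] shift [ 3.   6.9 74.3] t 11.92 w 0.0849 F [-0.4 -0.1 -0.7] [ 0.5036 -0.1458  0.0703]
```

```bash
python3 -m handwheel '0 0 -0.4 3 7 15 85;0 0 -0.4 3 7 30 85; 0 0 -0.4 3 7 45 85;0 0 -0.4 3 7 58 85;0 0 -0.4 3 7 66 85' >/dev/null
python3 -m handwheel '0 0 0 0 0 3 85;0 0 0 0 0 5 85;0 0 0 0 0 5 85'
python3 -c "
from h import *
goto([.5008,-.1388,-.004],-1.1)"
```

```text
t: 12.58
ee_pos: [0.5014, -0.1382, -0.0005]
tool_rot: [0.001, 0.009, 1.0, 0.0]
wrist_force: [-0.4, -0.0, 0.1]
grip_width: 0.085
turn [0.01 0.13 0.04] shift [ 0.6 -0.6  3.5] t 12.58 w 0.085 F [-0.4 -0.   0.1] [ 5.014e-01 -1.382e-01 -5.000e-04]
```

```bash
python3 -m handwheel '0 0 0 0 0 3 75;0 0 0 0 0 3 66;0 0 0 0 0 3 60;0 0 0 0 0 3 57' 40
python3 -m handwheel '0 0 0 0 0 0 54;0 0 0 0 0 -1 52;0 0 0 0 0 -2 50;0 0 0 0 0 -2 50'
```

```text
t: 12.92
ee_pos: [0.5016, -0.1391, -0.0031]
tool_rot: [0.001, 0.01, 1.0, -0.0]
wrist_force: [-1.3, -0.7, 4.5]
grip_width: 0.0573
t: 13.25
ee_pos: [0.5011, -0.1388, -0.0016]
tool_rot: [0.001, 0.01, 1.0, 0.0]
wrist_force: [-0.6, -0.1, -1.3]
grip_width: 0.0498
```

```bash
python3 -m handwheel '0 0 0 0 0 -15 50;0 0 0 0 0 -45 50;0 0 0 0 5 -80 50;0 0 0 0 25 -110 50;0 0 0 0 60 -125 50' 
python3 look.py 8 | tail -12
python3 -c "
from h import *
goto([.50,.149,.11],-1)"
```

```text
t: 13.67
ee_pos: [0.5032, -0.0824, 0.1265]
tool_rot: [0.003, 0.013, 1.0, -0.001]
wrist_force: [1.6, 1.8, -1.3]
grip_width: 0.0498
x [-1.     0.026 -0.006] z [ 0.006 -0.002 -1.   ] [ 0.5032 -0.0824  0.1265] [-0.23  0.35  0.33  2.07 -0.16  0.74  1.74] 13.6667 [ 1.6  1.8 -1.3] 0.04982988797062567
30 19 z [ 5.2 22.7 25.1] yL [19.5 26.6] yR [-24.8 -17.8]
42 17 z [ 2.8 21.2 26.6] yL [20.1 26.8] yR [-24.2 -16.4]
54 14 z [ 4.6 21.9 27.2] yL [20.5 29. ] yR [-24.7 -16.2]
66 26 z [ 4.8 20.5 27.4] yL [19.8 26.4] yR [-24.9 -16. ]
78 18 z [ 3.3 23.6 27.5] yL [20.7 28. ] yR [-22.9 -15.3]
90 20 z [ 4.4 14.8 27. ] yL [21.  30.4] yR [-26.3 -22.7]
102 10 z [ 7.7 14.4 25.2] yL [28.7 30.6] yR [-29.4 -28.5]
114 17 z [ 4.  20.4 27.4] yL [31.4 34.2] yR [-30.6 -26.8]
126 21 z [ 7.2 15.7 26.5] yL [27.  31.9] yR [-29.7 -24.4]
slope mid [-9.0000e-03  1.8049e+01] xmax [138.  138.4 139. ]
turn [0.23 0.44 0.14] shift [  8.2 220.2  18.2] t 13.72 w 0.05 F [-0.1  6.8 -0.2] [ 0.5048 -0.0714  0.1274]
```

Now the tongs stay level and gripped at full depth. I'll carry them over the egg.

```bash
python3 -m handwheel '0 0 0 0 38 0 50;0 0 0 1 76 0 50;0 0 0 2 114 0 50;0 0 0 2 152 0 50;0 0 0 3 185 0 50' >/dev/null
python3 -m handwheel '0 0 0 0 25 0 50;0 0 0 0 38 0 50;0 0 0 0 42 0 50;0 0 0 0 42 0 50;0 0 0 0 42 0 50' 
python3 look.py 9
python3 -c "
from h import *
im,d=read_camera('top'); cv2.imwrite('pics/t9.png',cv2.resize(im[150:260,150:280],None,fx=6,fy=6)); np.save('top9.npy',d)
goto([.50,.149,.11],-1)"
```

```text
t: 14.55
ee_pos: [0.5033, 0.1462, 0.1229]
tool_rot: [0.001, 0.011, 1.0, -0.001]
wrist_force: [0.8, -1.1, -1.9]
grip_width: 0.0501
x [-1.     0.021 -0.001] z [ 0.001 -0.001 -1.   ] [0.5033 0.1462 0.1229] [-0.62  0.38  0.27  2.03 -0.14  0.75  1.28] 14.55 [ 0.8 -1.1 -1.9] 0.05008867351002009
30 26 z [ 1.5 20.6 24.7] yL [20.3 26.7] yR [-24.6 -16.9]
42 21 z [ 2.4 21.9 24.8] yL [18.7 26.7] yR [-25.7 -16.9]
54 26 z [ 1.7 11.5 24.3] yL [20.  28.3] yR [-25.2 -17.6]
66 29 z [ 1.5 19.1 24.3] yL [20.7 27.6] yR [-25.6 -15.8]
78 23 z [ 2.1 17.1 25.6] yL [20.  26.6] yR [-24.1 -16.6]
90 23 z [ 2.  14.8 26.8] yL [22.1 30.7] yR [-26.6 -17.5]
102 24 z [ 2.2 14.4 24.7] yL [26.6 32. ] yR [-29.9 -24.8]
114 22 z [ 3.3 14.5 25.9] yL [28.3 31.6] yR [-30.6 -26.8]
126 22 z [ 2.7 17.4 24.9] yL [27.3 32. ] yR [-29.5 -23.6]
slope mid [-1.0000e-03  1.5039e+01] xmax [140.  141.3 142.8]
turn [-0.06  0.08 -0.29] shift [ 3.6  3.1 13.1] t 14.65 w 0.0498 F [ 0.4 -0.8 -0.8] [0.5035 0.1458 0.1231]
```

View pics/s9.png

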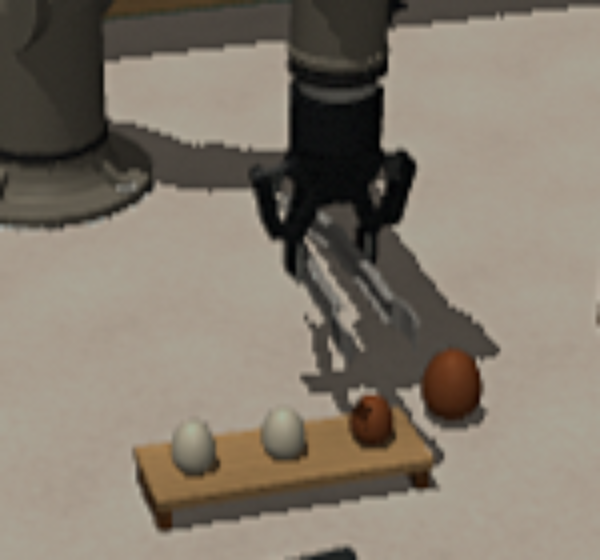

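Run:
```python
from h import *
from scipy.optimize import least_squares
for n in("scene","top"):
    d=np.load(n+"0.npy"); c=cloud(n,d).reshape(-1,3)
    for nm,g in(("b",[.615,.147]),("w1",[.615,.072]),("w2",[.614,-.003])):
        k=(d.ravel()>0)&(np.hypot(c[:,0]-g[0],c[:,1]-g[1])<.024)&(c[:,2]>.036)&(c[:,2]<.08); p=c[k]
        # ellipsoid: semi 18 laterally; z centre .048, up 27 / down 18
        def f(v):
            z=p[:,2]-.048-v[2]; s=np.where(z>0,18/27,1.); return np.sqrt((p[:,0]-v[0])**2+(p[:,1]-v[1])**2+(z*s)**2)-.018
        r=least_squares(f,[*g,0],loss="soft_l1",f_scale=.002); print(n,nm,r.x.round(4),len(p))
```

```text
scene b [6.164e-01 1.489e-01 2.000e-04] 118
scene w1 [6.153e-01 7.340e-02 3.000e-04] 117
scene w2 [ 0.614  -0.0014  0.0015] 116
top b [ 6.158e-01  1.468e-01 -2.000e-04] 103
top w1 [ 6.157e-01  7.140e-02 -2.000e-04] 102
top w2 [ 0.6139 -0.0034  0.    ] 102
```

View pics/t9.png

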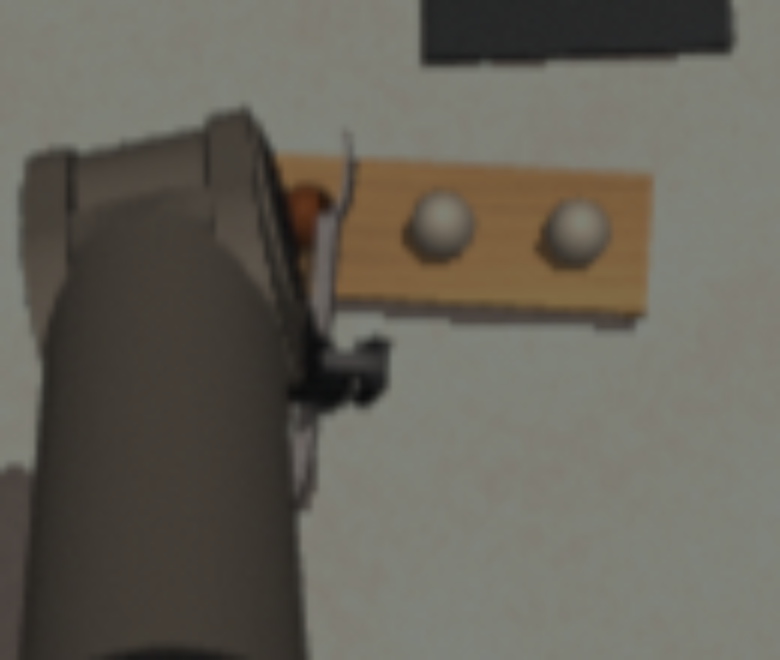

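```bash
python3 -m handwheel '0 0 0 2 4 0 50;0 0 0 2 4 8 50;0 0 0 2 4 16 50;0 0 0 2 4 22 50;0 0 0 2 4 22 50' 
python3 look.py 10
python3 -c "
from h import *
goto([.501,.1497,.036],-1)"
```

```text
t: 15.07
ee_pos: [0.5003, 0.1517, 0.0994]
tool_rot: [-0.001, 0.01, 1.0, -0.001]
wrist_force: [-0.4, 0.3, -1.0]
grip_width: 0.0501
x [-1.     0.019  0.001] z [-0.001 -0.001 -1.   ] [0.5003 0.1517 0.0994] [-0.62  0.41  0.25  2.04 -0.15  0.7   1.28] 15.0667 [-0.4  0.3 -1. ] 0.05006378098972457
30 22 z [ 0.8 17.2 23.1] yL [21.5 27.7] yR [-25.3 -16.6]
42 24 z [ 2.7 19.7 24.4] yL [19.2 27.6] yR [-25.6 -17.7]
54 26 z [ 1.3 17.  24.7] yL [20.  26.4] yR [-25.8 -17. ]
66 25 z [ 1.5 16.8 24.7] yL [18.9 28.5] yR [-25.1 -15.8]
78 29 z [ 1.7 16.9 24.8] yL [18.6 27.9] yR [-25.9 -17.1]
90 19 z [ 1.4 12.1 24.5] yL [21.1 29.6] yR [-27.1 -24.8]
102 23 z [ 4.4 17.2 24.4] yL [27.7 32.2] yR [-28.9 -25.5]
114 18 z [ 2.3 16.8 25.4] yL [28.7 31.6] yR [-30.  -27.8]
126 19 z [ 8.5 17.8 25.4] yL [28.6 30.9] yR [-29.8 -23.6]
slope mid [ 0.016 13.561] xmax [140.5 140.5 141.3]
turn [-0.07 -0.02 -0.12] shift [-0.3 -2.  64.1] t 15.12 w 0.0502 F [ 0.2  0.3 -1.2] [0.5007 0.1518 0.1001]
```

View pics/s10.png

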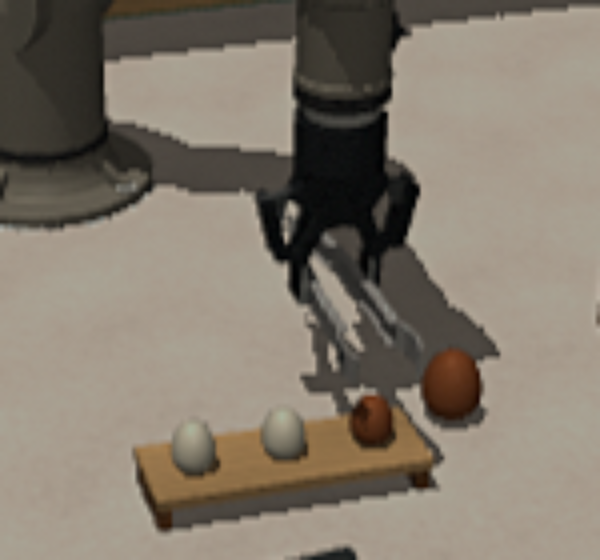

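```bash
python3 - <<'E'
from h import *
d=np.load("top0.npy"); c=cloud("top",d)[190:220,158:190].reshape(-1,3); p=c[(c[:,2]>.02)&(c[:,2]<.08)]
print(p.min(0),p.max(0))
E
python3 -m handwheel '0 0 0 0 -2 12 50;0 0 0 0 -2 25 50;0 0 0 0 -2 38 50;0 0 0 0 -2 45 50;0 0 0 0 -2 45 50' 
python3 look.py 11
python3 -c "
from h import *
goto([.501,.1497,.036],-1)"
```

```text
[0.53022251 0.18520173 0.0209328 ] [0.59559266 0.26623889 0.06987978]
t: 15.53
ee_pos: [0.5006, 0.1499, 0.0549]
tool_rot: [-0.0, 0.01, 1.0, -0.001]
wrist_force: [-0.0, 0.4, -1.0]
grip_width: 0.0496
x [-1.     0.019  0.001] z [-0.001 -0.001 -1.   ] [0.5006 0.1499 0.0549] [-0.59  0.48  0.23  2.07 -0.18  0.61  1.31] 15.5333 [-0.   0.4 -1. ] 0.04957711832979327
30 24 z [ 0.1 18.6 25.2] yL [20.1 26.6] yR [-24.5 -15.1]
42 21 z [ 1.3 13.3 24.8] yL [19.7 28.6] yR [-25.  -17.5]
54 16 z [ 5.  20.7 25.2] yL [19.7 28. ] yR [-24.3 -17. ]
66 32 z [-23.   18.7  27. ] yL [18.9 30.2] yR [-33.  -16.2]
78 39 z [-24.4   3.2  24.8] yL [19.9 39.8] yR [-36.4 -16.8]
90 48 z [-23.3  -7.5  25.7] yL [23.7 37.3] yR [-38.7 -15.9]
102 41 z [-24.4 -20.2  24.8] yL [24.  37.3] yR [-41.9 -14.8]
114 64 z [-23.7 -17.2  25.6] yL [14.6 35.6] yR [-40.1 -13.6]
126 64 z [-24.  -20.2  24. ] yL [15.9 38.2] yR [-37.9 -14.6]
slope mid [-0.279 26.537] xmax [144.3 144.4 144.6]
turn [-0.04  0.03 -0.11] shift [ 0.2 -0.3 19.8] t 15.58 w 0.0503 F [ 0.2  0.8 -0.4] [0.5012 0.15   0.0558]
```

View pics/s11.png

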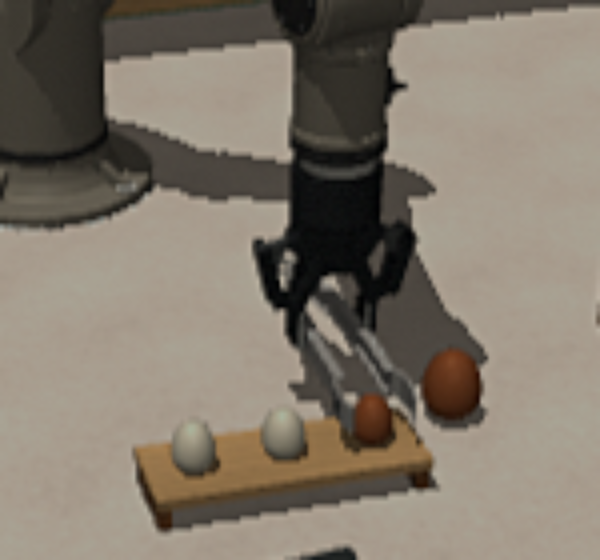

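The jaws straddle the brown egg evenly, with the right jaw at (345,410), the egg at (372,418) and the left jaw at (405,405). The loose egg is clear. I'll lower 19 mm more.

```bash
python3 -m handwheel '0 0 0 0 0 7 50;0 0 0 0 0 14 50;0 0 0 0 0 18 50;0 0 0 0 0 18 50;0 0 0 0 0 18 50' 
python3 -c "
from h import *
goto([.501,.1497,.036],-1)
im,d=read_camera('scene'); np.save('scene12.npy',d); cv2.imwrite('pics/s12.png',cv2.resize(im[160:220,270:350],None,fx=8,fy=8,interpolation=cv2.INTER_CUBIC))"
```

```text
t: 16.0
ee_pos: [0.5014, 0.1502, 0.038]
tool_rot: [0.001, 0.01, 1.0, -0.0]
wrist_force: [0.5, -0.0, -1.1]
grip_width: 0.0505
turn [-0.02  0.07 -0.11] shift [ 0.4 -0.5  2. ] t 16.0 w 0.0505 F [ 0.5 -0.  -1.1] [0.5014 0.1502 0.038 ]
```

View pics/s12.png

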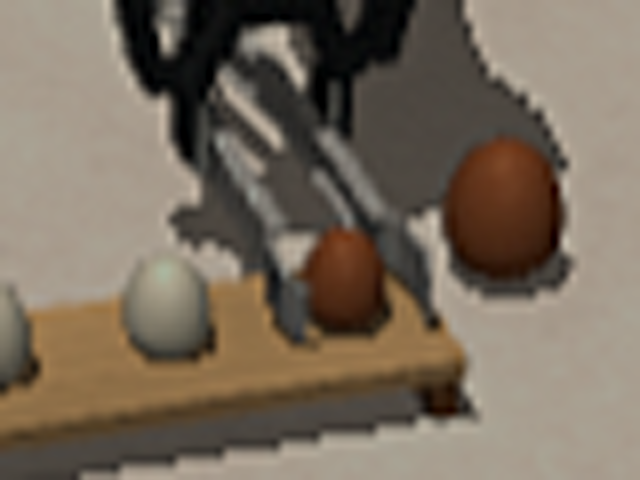

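```bash
python3 -m handwheel '0 0 0 0 0 1 48;0 0 0 0 0 1 46;0 0 0 0 0 1 44;0 0 0 0 0 1 43;0 0 0 0 0 1 42' 40
python3 -m handwheel '0 0 0 0 0 0 41;0 0 0 0 0 0 39;0 0 0 0 0 0 37;0 0 0 0 0 0 35;0 0 0 0 0 0 33' 40
python3 -m handwheel '0 0 0 0 0 0 32;0 0 0 0 0 0 32;0 0 0 0 0 0 32' 40
python3 -c "
from h import *
im,d=read_camera('scene'); np.save('scene13.npy',d); cv2.imwrite('pics/s13.png',cv2.resize(im[160:220,270:350],None,fx=8,fy=8,interpolation=cv2.INTER_CUBIC))"
```

```text
t: 16.47
ee_pos: [0.5017, 0.1503, 0.0373]
tool_rot: [0.001, 0.01, 1.0, 0.0]
wrist_force: [-0.8, -0.4, -1.2]
grip_width: 0.0424
t: 16.88
ee_pos: [0.5017, 0.1502, 0.0373]
tool_rot: [0.001, 0.01, 1.0, -0.0]
wrist_force: [-0.5, -0.7, 1.0]
grip_width: 0.0384
t: 17.13
ee_pos: [0.5017, 0.1502, 0.0373]
tool_rot: [0.001, 0.01, 1.0, -0.0]
wrist_force: [0.0, -1.4, 1.6]
grip_width: 0.0387
```

View pics/s13.png

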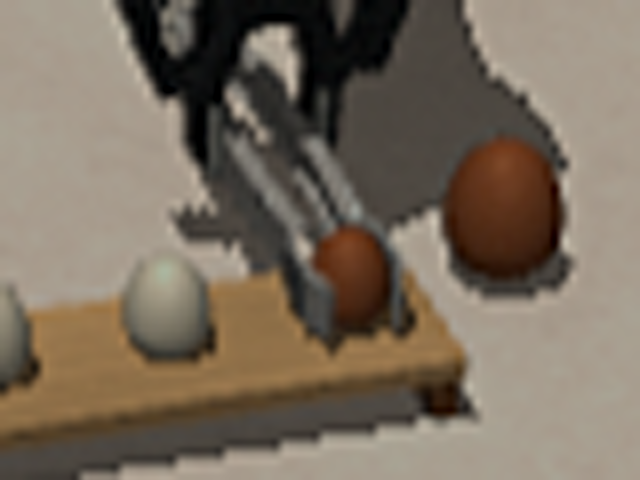

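The fingers stopped at 38.5 mm, with the jaws on the egg. I'll lift slowly and straight up.

```bash
python3 -m handwheel '0 0 0 0 0 -3 32;0 0 0 0 0 -8 32;0 0 0 0 0 -14 32;0 0 0 0 0 -20 32;0 0 0 0 0 -28 32' 
python3 -c "
from h import *
im,d=read_camera('scene'); np.save('scene14.npy',d); cv2.imwrite('pics/s14.png',cv2.resize(im[130:220,250:350],None,fx=6,fy=6,interpolation=cv2.INTER_CUBIC))"
```

```text
t: 17.6
ee_pos: [0.5012, 0.1504, 0.0657]
tool_rot: [0.001, 0.009, 1.0, -0.0]
wrist_force: [-0.2, -1.2, -0.9]
grip_width: 0.0385
```

View pics/s14.png

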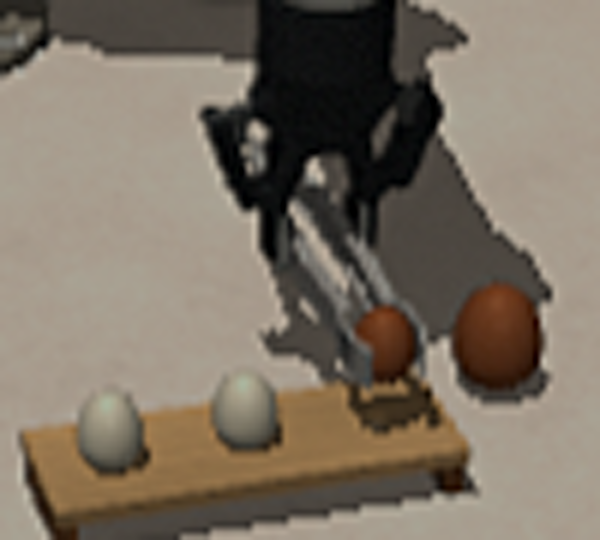

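The egg is out and held in the jaws. I'll continue up.

```bash
python3 -m handwheel '0 0 0 0 0 -10 32;0 0 0 0 0 -22 32;0 0 0 0 0 -36 32;0 0 0 0 0 -50 32;0 0 0 0 0 -62 32' 
python3 -m handwheel '0 0 0 0 0 -10 32;0 0 0 0 0 -18 32;0 0 0 0 0 -24 32;0 0 0 0 0 -27 32;0 0 0 0 0 -27 32'
cat > fin.py <<'E'
import sys
from h import *
im,d=read_camera('scene'); cv2.imwrite(f'pics/f{sys.argv[1]}.png',cv2.resize(im[90:230,220:370],None,fx=4,fy=4,interpolation=cv2.INTER_CUBIC))
c=cloud('scene',d); h=cv2.cvtColor(im,cv2.COLOR_BGR2HSV)
m=(h[...,0]<14)&(h[...,1]>130)&(h[...,2]>30)&(c[...,2]>.1)&(abs(c[...,1]-.15)<.05)&(abs(c[...,0]-.6)<.06); p=c[m]
print("egg",m.sum(),p.mean(0).round(4),"z",np.percentile(p[:,2],[2,98]).round(4)); s=ctrl.sense(); print(s["t"],s["ee_pos"].round(4),s["grip_width"],s["wrist_force"].round(1))
E
python3 fin.py 1
python3 -m handwheel '0 0 0 0 0 0 32;0 0 0 0 0 0 32;0 0 0 0 0 0 32;0 0 0 0 0 0 32;0 0 0 0 0 0 32' >/dev/null
python3 -m handwheel '0 0 0 0 0 0 32;0 0 0 0 0 0 32;0 0 0 0 0 0 32;0 0 0 0 0 0 32;0 0 0 0 0 0 32' >/dev/null
python3 fin.py 2
```

```text
t: 18.07
ee_pos: [0.5015, 0.1503, 0.1287]
tool_rot: [0.001, 0.01, 1.0, 0.0]
wrist_force: [0.4, 0.4, -1.0]
grip_width: 0.0387
t: 18.48
ee_pos: [0.5016, 0.1504, 0.1547]
tool_rot: [0.001, 0.01, 1.0, 0.0]
wrist_force: [0.3, -0.6, -1.2]
grip_width: 0.0387
egg 90 [0.6283 0.1498 0.1761] z [0.1569 0.1908]
18.5333 [0.5013 0.1503 0.1542] 0.03842567708093282 [ 0.3  0.5 -1.9]
egg 90 [0.6272 0.1496 0.1755] z [0.1567 0.1882]
19.4167 [0.5014 0.1503 0.1542] 0.03842986310905656 [ 0.8  0.3 -1.4]
```

View pics/f2.png

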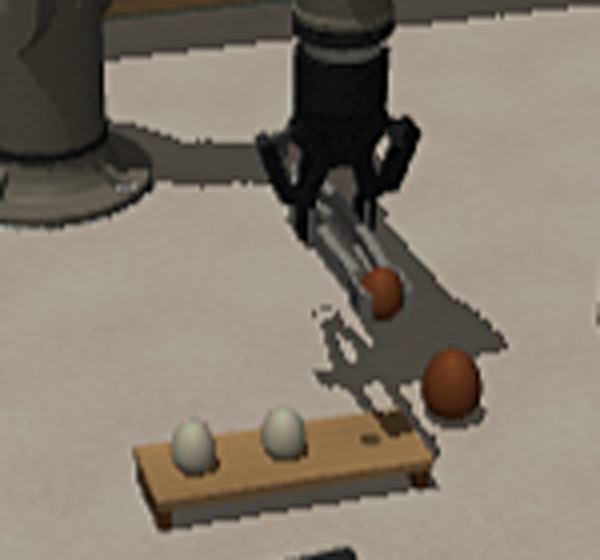

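The egg is held steadily about 11.7 cm above where it stood. The white eggs and the loose egg are in place. I'm handing in.

```bash
python3 -c "
from plant import ctrl
print(ctrl.job_done(), ctrl.sense()['t'])"
```

```text
the job is handed in; nothing more can be done
the job is handed in; nothing more can be done
```

The tongs now hold the smaller brown egg from the rack about 11.7 cm above where it stood. I handed the job in at about 19.4 s of the 42 s allowed.

**First grip:** It was too shallow, and the tongs slowly pitched jaws-up in the fingers. Before going near the egg, I laid them back down on clear counter. I then regripped deeper and about 97 mm ahead of the pivot, and they stayed level from there.

**Egg:** I closed the jaws on it with a 40 N squeeze, where the fingers stopped at 38.5 mm, and lifted straight up.

**Last checks:**
- **Hold:** Over the final 0.9 s the finger opening stayed at 38.4 mm. The egg's measured height changed by 0.6 mm on average and by 2.6 mm at its upper edge, which I took as camera noise.
- **Scene:** The last picture showed both white eggs and the larger loose brown egg in place. I did not check the other things on the counter again at the end.
- **Disagreement:** The two cameras differed by about 2 mm on the egg's sideways position, within the stated calibration. I aimed between them.
- **Force:** The highest wrist force I read was about 11 N, while closing on the tongs the first time.

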